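# Slide the module through the gap to the test contacts

### The job

Without gripping or lifting anything, push the flat die-cast module along the bench with the fingertips, through the narrow gap between the two round transformers, until it sits fully home and square against the black contact block behind them. Then press the push button well down and let it come up again. Push gently, keep the module flat on the bench, and leave everything else where it is.

Things in the scene. Friction and masses are not known exactly. Their poses are not given: they have to be found in the camera images.
- module: The module: loose plain die-cast aluminium box flat on the bench, 60 mm (its x) by 50 mm (its y) by 28 mm high, 0.15 to 0.4 kg, friction about 0.6, a coaxial socket (15 mm wide, standing up 12 mm) mid-lid. Origin: centre of its underside. Starts on the robot's side of the transformers, off the gap's line and askew. Its two ends are alike.
- station: Test station, fixed: two round copper transformers, 84 mm diameter, 38 mm tall with a bolt to 46 mm, centred at (0, +70) and (0, -70) mm in its frame, so the gap is 56 mm at its narrowest. Origin: on the bench midway between them. Its x axis points through the gap, away from the robot, to the contact block; y to the left. The bench is bare and flat in and behind the gap.
- home (a point): Where the module's origin is when fully home: on the bench at (+60, 0) mm in the station's frame; the module's long (x) axis then lies along the station's x. The fixed black contact block behind is 80 mm wide (y), 30 mm thick, 40 mm tall; its flat near face is 30 mm beyond this point, at station x = +90 mm.
- start (a joint): Travel of the push button in m: 0 up, 0.006 fully down; a spring returns it (1.5 N to start, 5 N at the bottom).
- start_top (a point): Centre of the top of the round black push button (36 mm diameter) in its low round grey housing (52 mm diameter, 12 mm tall, fixed). The top is 22 mm above the bench when up and presses straight down. It stands to the left or the right of the station.
- post_box: A housing like the button's, with two upright terminal posts (34 mm tall) in place of a button, fixed, on the other side from the button. Not used. Origin: centre of its underside.
- spool: Bystander, to be left alone: solder spool standing on end behind one transformer, flanges 48 mm diameter, 40 mm tall, loose. Origin: centre of its underside.
- jar: Bystander, to be left alone: amber jar with black cap behind the other transformer, 40 mm diameter, 50 mm tall, loose. Origin: centre of its underside.
- capacitor: Bystander, to be left alone: blue capacitor can standing upright beside the left transformer, 22 mm diameter, 42 mm tall, loose. Origin: centre of its underside.
- screwdriver: Bystander, to be left alone: screwdriver lying on the bench to the right, 180 mm long, loose. Origin: middle of the tool.
- meter: Bystander, to be left alone: yellow hand meter lying on the right, 140 x 75 x 34 mm, loose. Origin: centre of its underside.
- mug: Bystander, to be left alone: blue mug on the left, 76 mm diameter, 85 mm tall, loose. Origin: centre of its underside.
- parts_tray: Bystander, to be left alone: grey divided tray on the left, 120 x 90 x 25 mm, loose. Origin: centre of its underside.
Not all that is in view belongs to the job. What is shaped like the module but blue is not meant. What is shaped like the part that bears start but blue is not meant.

How it is judged:
On the way, in this order (a step that is already met when the one before it is completed fails the run):
1. the module is in the gap between the two transformers (x of module in the frame of station between -0.03 and 0.045 m and y of module in the frame of station between -0.015 and 0.015 m), for 0.1 s.
2. the module is home, square against the contact block (x of module in the frame of station between 0.0555 and 0.064 m and y of module in the frame of station between -0.012 and 0.012 m and angle between the x axis of module and the x axis of station, either way round below 0.09 rad and height (world z) of module below 0.005 m), for 0.1 s.
3. the button is pressed (value of joint start above 0.004 m), for 0.02 s.
At the end, for the whole second after the job is handed in: The module lies flat and at rest against the contact block (within 4.5 mm of touching it, within 12 mm of the gap's centre line, within 5 degrees of square), after passing between the transformers; the button was pressed at least 4 mm after that and is up again (within 1.5 mm) (all of step 2 and linear speed of module below 0.01 m/s and value of joint start below 0.0015 m).
It fails at once if the module is lifted or carried (more than 8 mm off the bench) (height (world z) of module above 0.008 m).
It fails at once if the module is tipped (more than 15 degrees) (angle between module's own z axis and vertical above 0.26 rad).
It fails at once if the module is squeezed in the fingers or rammed (more than 38 N) (contact force between the fingers and module above 38 N).
It fails at once if a bystander (spool, jar, capacitor, screwdriver, meter, mug, tray) is moved more than 20 mm (distance of any of spool, jar, capacitor, screwdriver, meter, mug, parts_tray from where it was at the start of the episode above 0.02 m).
It also fails if it takes over 58 s, if anything falls off the work surface, if the arm or the gripper's body presses on something with over 40 N, if the wrist force passes 120 N, or if a joint passes its speed limit or range.

### The arm

A 6-joint arm with a two-finger parallel gripper is mounted at the origin on the work surface. World frame = base frame: x ahead of the robot, y to its left, z up, the work surface at z = 0. Lengths are in m, angles in rad, forces in N, time in s.
With the tool pointing down it reaches from about 0.325 to 0.925 m from the base axis. Payload 3.1 kg.
Tool frame: the origin (TCP) lies midway between the tips of the shut fingers; the grasp point (between the pads) lies grip_point_offset behind it (grip_point_offset is the distance from the TCP to the grasp point, in m); z points along the fingers, x is the direction in which the jaws open and shut, and the axes are right-handed (so a half turn about z gives the same grasp; the last joint's range is limited). The gripper opens to 85 mm and grips with 20 to 120 N. Pads are 22 mm wide; open, the fingers measure 114 mm over their backs; the gripper's body (76 mm by 85 mm) begins 54 mm behind the grasp point. The pads swing forward as they close: fully open they stand 13 mm farther back than shut.
Start: joints at [1.107, 0.217, 1.613, -0, 1.311, -0.112], TCP at [0.215, 0.587, 0.207] pointing down, gripper open.
Joint ranges: [-2.75, 2.75], [-0.78, 2.1], [0.31, 2.55], [-1.13, 4.27], [0.13, 2.63], [-2.58, 2.58]. Speed limits (rad/s): [2.79, 2.79, 3.14, 3.14, 3.14, 3.14].

### API

Orientations are given as a unit quaternion [x, y, z, w].
In Python, from plant import * gives the robot as it stands.
- The arm moves only by the tool servo_tool, never from a script. Its argument "steps" is a list of rows, each an object with "translation": the shift along the tool's x, y, z in mm, a list of three; "angular": the turn, a rotation vector about the tool's x, y, z in degrees, a list of three; "claw": the closure, from -1 (fully open) to 1 (shut). In form: [{"translation": [x, y, z], "angular": [ax, ay, az], "claw": claw}, ...]. A call has 1 to 12 rows; each row shifts and turns the commanded pose from where the row before left it, along the tool's axes as they then stand; what a row does not reach is not made up. A row lasts 1/8 s, in which the tool goes at most 62.5 mm and 10.7 degrees, less where a joint would pass 70% of its speed; a pose out of reach is approached as far as the arm can. A call is refused whole if a number of a shift passes 62.5 or a number of a turn 10.7, either way. A call with a gripper value outside its range is refused whole. The fingers move at their own pace and stop on an object; the grip force is fixed at half the most. Time passes only in rows, so rows that do not move let the fingers close. It gives the time, the measured TCP pose, the force and the opening at its end, in the units of the state.
- sense(): the state, without advancing time (a new reading comes with each control period).
- get_image(name): name is "side" or "top"; returns a dict with "color" (480x640x3 uint8, red, green, blue), "z_map" (480x640 float32, m along the optical axis (not along the pixel's ray), 0 where there is no reading), "intrinsics" (3x3 intrinsics, pixels), "camera_from_world" (4x4, takes a point from world to camera coordinates). Camera axes: x right, y down, z forward; pixel columns grow to the right and rows downward; lengths in m; the calibration is good to about 2 mm. A picture is of the moment at which its call begins.
- hand_in(): hands the job in, once; it reports no verdict.
The state is a dict: "time_s": time; "joint_positions": joint angles; "qvel": joint speeds; "joint_efforts": joint torques, N m; "position": TCP position; "tcp_rot": TCP orientation; "ft_force": force on the tool from outside, world axes, zero at the start; "moment": the same for the moment, N m; "grip_width": finger opening in m.
Only numpy, scipy, OpenCV 4.12 (cv2) and the standard library are available. Lean on these libraries where they do the work, as an engineer would, in place of code of your own. Each camera call takes 0.05 s, during which the arm holds its last target.

## Working session

There is one attempt and no reset: what is moved stays moved. The work goes in short steps, Python scripts to look and compute and a tool call to move; the robot and the scene stay as the last step left them, time stands still between calls to the robot, and variables do not carry over. Pictures are saved under pics/ and viewed, and the job is handed in when it is done.

Besides the shell and the picture viewer there is one more tool, called after ">>>" by a JSON object that holds its "method" and its "body". servo_tool: Moves the arm, as the interface text tells. Its arguments: {"type":"object","properties":{"steps":{"type":"array","items":{"type":"object","properties":{"translation":{"type":"array","items":{"type":"number"}},"angular":{"type":"array","items":{"type":"number"}},"claw":{"type":"number"}}}}},"required":["steps"]}

```bash
ls; mkdir -p pics
python3 - <<'E'
from plant import *
import cv2,numpy as np
s=sense();print({k:np.round(v,3).tolist() for k,v in s.items()})
for n in("side","top"):
    d=get_image(n);cv2.imwrite(f"pics/{n}0.png",d["color"][:,:,::-1]);np.savez(f"{n}0.npz",**d)
    print(n,d["intrinsics"].round(1).tolist(),d["camera_from_world"].round(3).tolist())
E
```

```text
pics
{'time_s': 0.0, 'joint_positions': [1.107, 0.218, 1.615, -0.0, 1.311, -0.112], 'qvel': [-0.0, -0.001, 0.001, -0.0, -0.0, 0.001], 'joint_efforts': [-0.001, -39.685, -30.385, -0.0, 0.01, 0.0], 'position': [0.215, 0.586, 0.206], 'tcp_rot': [0.82, 0.572, -0.001, 0.001], 'ft_force': [0.138, -0.175, 0.234], 'moment': [-0.026, -0.033, 0.027], 'grip_width': 0.085}
side [[479.4, 0.0, 327.4], [0.0, 479.4, 235.4], [0.0, 0.0, 1.0]] [[0.944, -0.33, 0.009, -0.534], [-0.238, -0.699, -0.674, 0.19], [0.228, 0.634, -0.739, 1.031], [0.0, 0.0, 0.0, 1.0]]
top [[440.0, 0.0, 314.7], [0.0, 440.0, 238.8], [0.0, 0.0, 1.0]] [[-0.024, -1.0, -0.005, 0.03], [-0.974, 0.024, -0.226, 0.585], [0.226, -0.001, -0.974, 0.963], [0.0, 0.0, 0.0, 1.0]]
```

View pics/top0.png

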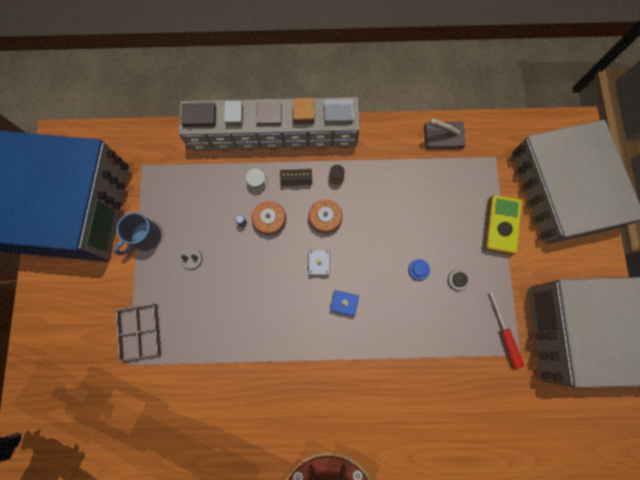

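View pics/side0.png

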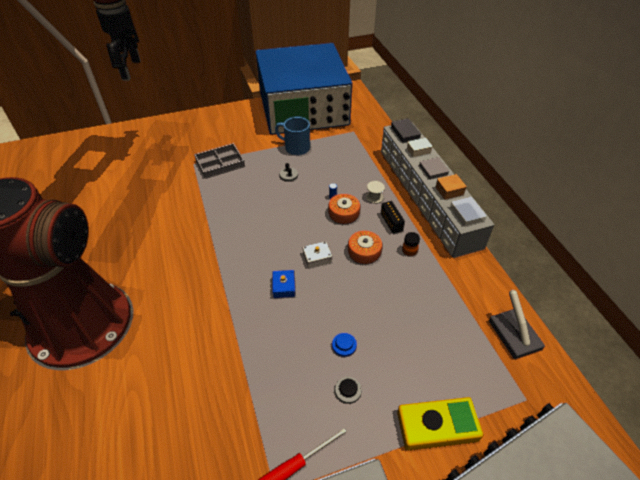

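Candidates in the top view:
- **Module:** the plain metal box at (318,263). The blue box at (345,303) is a decoy.
- **Button:** the black one in a grey housing at (459,280). The blue one at (419,269) is a decoy, and the two-post box at (191,259) isn't used.

I'll check these in a crop and measure.

```bash
cat > h.py <<'E'
import numpy as np,cv2
def cloud(d):
    K=d["intrinsics"];T=np.linalg.inv(d["camera_from_world"]);z=d["z_map"]
    v,u=np.indices(z.shape)
    P=np.stack([(u-K[0,2])/K[0,0]*z,(v-K[1,2])/K[1,1]*z,z],-1)
    return P@T[:3,:3].T+T[:3,3]
def proj(d,p):
    q=d["camera_from_world"]@np.r_[p,1];q=d["intrinsics"]@q[:3];return q[:2]/q[2]
E
python3 - <<'E'
from h import *
d=dict(np.load("top0.npz"));W=cloud(d);c=d["color"]
crop=cv2.resize(c[155:320,180:480][:,:,::-1],None,fx=2.6,fy=2.6,interpolation=cv2.INTER_CUBIC);cv2.imwrite("pics/crop0.png",crop)
s=dict(np.load("side0.npz"));WS=cloud(s)
print("bench z",np.median(W[280:340,220:300,2]),np.median(WS[300:400,260:300,2]))
def blob(W,cx,cy,r,lo,hi):
    sub=W[cy-r:cy+r,cx-r:cx+r].reshape(-1,3);m=(sub[:,2]>lo)&(sub[:,2]<hi);p=sub[m]
    (c0,sz,a)=cv2.minAreaRect((p[:,:2]*1000).astype(np.float32))
    (cc,rad)=cv2.minEnclosingCircle((p[:,:2]*1000).astype(np.float32))
    return len(p),np.round(c0,1),np.round(sz,1),round(a,1),"circ",np.round(cc,1),round(rad,1),"z",np.percentile(p[:,2],[5,50,95]).round(4),"mean",(p[:,:2].mean(0)*1000).round(1)
for n,cx,cy,r,lo,hi in [("mod",318,263,20,.02,.034),("L",268,217,24,.03,.042),("R",325,215,24,.03,.042),("block",296,177,18,.03,.048),("button",459,280,16,.017,.03),("btnhouse",459,280,16,.006,.017),("bluebox",345,303,20,.02,.034),("spool",256,180,14,.03,.048),("jar",337,175,13,.04,.06),("cap",241,221,9,.03,.05),("bluebtn",419,269,14,.015,.03),("post",191,259,14,.006,.04)]:
    print(n,*blob(W,cx,cy,r,lo,hi))
for n,cx,cy,r,lo,hi in [("mod",318,253,20,.02,.034),("L",345,207,22,.03,.042),("R",365,246,22,.03,.042),("block",393,216,18,.03,.048),("button",348,388,18,.017,.03)]:
    print("S",n,*blob(WS,cx,cy,r,lo,hi))
E
```

```text
bench z 0.000996969067460718 0.0018394838732319618
mod 478 [538.3   8.9] [48.1 58.4] 88.3 circ [538.2   7.9] 36.9 z [0.0242 0.0281 0.0313] mean [537.7   8.1]
L 778 [654.9 131.6] [88.5 81.7] 56.1 circ [649.5 137.5] 50.6 z [0.0332 0.038  0.0412] mean [651.  128.4]
R 768 [654.4 -10.8] [80.8 81.3] 74.5 circ [653.1 -10.5] 41.9 z [0.0334 0.038  0.0412] mean [652.1 -10.8]
block 396 [757.7  59.5] [77.5 32.4] 88.3 circ [757.3  59.6] 41.2 z [0.0343 0.0399 0.0434] mean [757.1  60.1]
button 176 [ 490.  -329.2] [36.1 32.1] 87.2 circ [ 490.6 -329.3] 18.5 z [0.0191 0.0221 0.025 ] mean [ 489.9 -329. ]
btnhouse 198 [ 483.8 -328.8] [74.2 62.9] 88.7 circ [ 475.5 -331.6] 40.6 z [0.0076 0.0121 0.0157] mean [ 488.  -326.1]
bluebox 533 [440.  -49.8] [59.9 50.5] 74.9 circ [439.9 -50.1] 37.8 z [0.0243 0.0281 0.0314] mean [439.6 -49.7]
spool 271 [754.4 160.1] [46.4 45.1] 2.4 circ [754.7 161. ] 23.9 z [0.0375 0.0402 0.0435] mean [754.1 160.7]
jar 177 [760.8 -42.2] [35.2 35.3] 26.6 circ [760.9 -42.5] 18.4 z [0.0449 0.0501 0.0531] mean [759.9 -42.4]
cap 70 [646.5 197.2] [19.  20.9] 1.8 circ [646.5 197.3] 10.7 z [0.0342 0.0424 0.0461] mean [645.6 196.6]
bluebtn 197 [ 515.7 -236.6] [42.9 47.6] 31.3 circ [ 517.2 -234.5] 24.9 z [0.0155 0.0224 0.0256] mean [ 517.  -234.6]
post 348 [558.8 321.7] [52.2 50.7] 61.1 circ [562.  322.1] 30.2 z [0.0087 0.0129 0.0339] mean [557.4 319.4]
S mod 442 [541.5   6.5] [53.6 60.3] 88.2 circ [541.2   4.2] 38.3 z [0.0225 0.0291 0.0322] mean [540.2   2.9]
S L 532 [646.5 138.3] [ 82.6 110.4] 37.0 circ [654.5 146.6] 60.1 z [0.0322 0.0387 0.0415] mean [652.1 125.3]
S R 619 [656.2 -13. ] [81.8 79.9] 35.9 circ [655.2 -13.1] 42.4 z [0.0331 0.0388 0.0415] mean [653.9 -17.6]
S block 336 [760.8  38.8] [ 32.9 125.5] 0.3 circ [761.6  38.9] 62.9 z [0.0325 0.041  0.0442] mean [758.9  54.3]
S button 271 [ 491.6 -330.9] [36.  34.6] 46.7 circ [ 492.7 -331.2] 19.3 z [0.0194 0.0226 0.0252] mean [ 491.7 -331.6]
```

View pics/crop0.png

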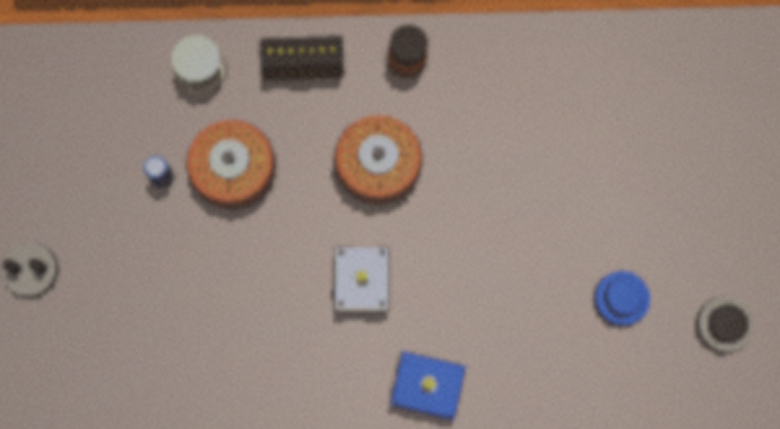

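The crop shows the plain module with its brass socket, the gap, the black block and the black-on-grey button, so the choice holds. Next I'll get finer poses by intersecting colour masks with planes at the known heights.

```bash
cat >> h.py <<'E'
def plane(d,h):
    K=d["intrinsics"];T=np.linalg.inv(d["camera_from_world"])
    v,u=np.indices(d["z_map"].shape)
    r=np.stack([(u-K[0,2])/K[0,0],(v-K[1,2])/K[1,1],np.ones(u.shape)],-1)@T[:3,:3].T
    t=(h-T[2,3])/r[...,2]
    return (T[:3,3]+r*t[...,None])[...,:2]*1000
from scipy.optimize import minimize
def soft(a,s): return 1/(1+np.exp(-np.clip(a/s,-30,30)))
def fitrect(X,w,lx,ly,p0):
    def f(p):
        c,s=np.cos(p[2]),np.sin(p[2]);q=X-p[:2];x=q@[c,s];y=q@[-s,c]
        m=soft(lx/2-abs(x),1)*soft(ly/2-abs(y),1);return ((m-w)**2).sum()
    best=min((minimize(f,[p0[0],p0[1],a],method="Nelder-Mead",options=dict(xatol=.01,fatol=.01,initial_simplex=[[p0[0],p0[1],a],[p0[0]+4,p0[1],a],[p0[0],p0[1]+4,a],[p0[0],p0[1],a+.1]])) for a in p0[2]),key=lambda r:r.fun)
    return best.x,best.fun/w.sum()
def fitcirc(X,w,r,p0):
    f=lambda p:((soft(r-np.hypot(*(X-p).T),1)-w)**2).sum()
    b=minimize(f,p0,method="Nelder-Mead",options=dict(initial_simplex=[p0,[p0[0]+4,p0[1]],[p0[0],p0[1]+4]]));return b.x,b.fun/w.sum()
def measure(d,W,st=False):
    c=d["color"].astype(int);hsv=cv2.cvtColor(d["color"],cv2.COLOR_RGB2HSV).astype(int)
    out={}
    def sel(h,ctr,R,lo,hi,extra=None):
        X=plane(d,h);m=np.hypot(*(X-ctr).transpose(2,0,1))<R
        w=(W[...,2]>lo)&(W[...,2]<hi)
        if extra is not None: w=w&extra
        return X[m],w[m].astype(float)
    out["sel"]=sel
    return out
E
python3 - <<'E'
from h import *
for n in("top","side"):
    d=dict(np.load(n+"0.npz"));W=cloud(d);sel=measure(d,W)["sel"]
    L=fitcirc(*sel(.038,(652,129),60 if n=="top" else 52,.028,.06),42,[652.,129.])
    R=fitcirc(*sel(.038,(652,-11),60,.028,.06),42,[652.,-11.])
    dd=L[0]-R[0];print(n,"L",L,"R",R,"mid",(L[0]+R[0])/2,"dist",np.hypot(*dd),"yaw deg",np.degrees(np.arctan2(-dd[0],dd[1])))
    print("block",fitrect(*sel(.04,(757,60),55 ,.03,.06),30,80,[757.,60.,(-.1,0,.1)]))
    print("mod",fitrect(*sel(.028,(538,8),50,.019,.045),60,50,[538.,8.,(-.2,0,.2)]))
    print("btn",fitcirc(*sel(.022,(490,-330),30,.017,.03),18,[490.,-330.]))
from plant import *
import plant;print([k for k in dir(plant) if not k.startswith('_')])
try: print(grip_point_offset)
except Exception as e: print(e)
E
```

```text
top L (array([651.11850577, 128.10124783]), np.float64(0.03191275380031677)) R (array([651.96850884, -10.5503558 ]), np.float64(0.023264604615097207)) mid [651.54350731  58.77544601] dist 138.6542090820742 yaw deg 0.35124713490146514
block (array([ 7.57192802e+02,  5.94447957e+01, -1.03662736e-02]), np.float64(0.06446816134474588))
mod (array([ 5.38165021e+02,  8.20878360e+00, -5.52952897e-02]), np.float64(0.034364330974002086))
btn (array([ 490.0004961 , -329.10890662]), np.float64(0.050590448907757345))
side L (array([653.42647569, 122.60139348]), np.float64(0.06673451885455217)) R (array([654.32883808, -15.8730438 ]), np.float64(0.04405856312234534)) mid [653.87765688  53.36417484] dist 138.47737735004827 yaw deg 0.3733600613784336
block (array([ 7.59193839e+02,  5.51650228e+01, -3.31776928e-03]), np.float64(0.15520075212438542))
mod (array([ 5.40527071e+02,  4.21940886e+00, -3.19490901e-02]), np.float64(0.09939216823860302))
btn (array([ 491.86336978, -331.2196238 ]), np.float64(0.05314373072284281))
['IKError', 'get_image', 'grip_point_offset', 'hand_in', 'sense']
0.0187
```

Both cameras agree to about 2 mm on raw depth. In the top-camera frame:
- **Station:** about (652, 58.6), yaw +0.3°.
- **Module:** about (538, 8.3), yaw -3°.
- **Button:** (490, -329).

The plan is to push the module sideways to y≈58.6 with the two fingers side by side, which also squares it. Then I'll push forward.

>>> {"method": "servo_tool", "body": {"steps": [{"translation":[-40,43,0],"angular":[0,0,0],"claw":0.6},{"translation":[-40,43,0],"angular":[0,0,0],"claw":0.6},{"translation":[-40,43,0],"angular":[0,0,0],"claw":0.6},{"translation":[-40,43,0],"angular":[0,0,0],"claw":0.6},{"translation":[-40,43,0],"angular":[0,0,0],"claw":0.6},{"translation":[-40,43,0],"angular":[0,0,0],"claw":0.6},{"translation":[-40,43,0],"angular":[0,0,0],"claw":0.6},{"translation":[-40,43,0],"angular":[0,0,0],"claw":0.6},{"translation":[-40,43,0],"angular":[0,0,0],"claw":0.6},{"translation":[-40,43,0],"angular":[0,0,0],"claw":0.6},{"translation":[-40,43,0],"angular":[0,0,0],"claw":0.6},{"translation":[-40,43,0],"angular":[0,0,0],"claw":0.6}]}}

```text
time_s: 1.6
position: [0.5346, -0.0434, 0.207]
tcp_rot: [0.82, 0.572, -0.0, -0.0]
ft_force: [0.7, 1.2, 0.5]
grip_width: 0.0169
```

>>> {"method": "servo_tool", "body": {"steps": [{"translation":[0,0,0],"angular":[0,0,10],"claw":0.6},{"translation":[0,0,0],"angular":[0,0,10],"claw":0.6},{"translation":[0,0,0],"angular":[0,0,10],"claw":0.6},{"translation":[0,0,0],"angular":[0,0,10],"claw":0.6},{"translation":[0,0,0],"angular":[0,0,10],"claw":0.6},{"translation":[0,0,0],"angular":[0,0,10],"claw":0.6},{"translation":[0,0,0],"angular":[0,0,9.5],"claw":0.6},{"translation":[0,0,0],"angular":[0,0,0],"claw":0.6}]}}

```text
time_s: 2.6
position: [0.5339, -0.0416, 0.2069]
tcp_rot: [1.0, 0.004, -0.001, -0.0]
ft_force: [-1.3, -0.4, -0.7]
grip_width: 0.0172
```

```bash
cat > st.py <<'E'
from plant import *
import numpy as np
from scipy.spatial.transform import Rotation as R
s=sense();M=R.from_quat(s["tcp_rot"]).as_matrix()
print("t",round(s["time_s"],2),"pos",(np.array(s["position"])*1000).round(1),"jawyaw",np.degrees(np.arctan2(M[1,0],M[0,0])).round(2),"zax",M[:,2].round(4),"F",np.round(s["ft_force"],2),"open",round(s["grip_width"]*1000,1),"j6",np.round(s["joint_positions"][5],2))
E
python3 st.py
```

```text
t 2.6 pos [533.9 -41.6 206.9] jawyaw 0.45 zax [-1.e-03  2.e-04 -1.e+00] F [-1.26 -0.45 -0.66] open 17.2 j6 -0.22
```

>>> {"method": "servo_tool", "body": {"steps": [{"translation":[2,0,45],"angular":[0,0,0],"claw":0.6},{"translation":[2,0,45],"angular":[0,0,0],"claw":0.6},{"translation":[0,0,45],"angular":[0,0,0],"claw":0.6},{"translation":[0,0,35],"angular":[0,0,0],"claw":0.6},{"translation":[0,0,25],"angular":[0,0,0],"claw":0.6},{"translation":[0,0,0],"angular":[0,0,0],"claw":0.6}]}}

```text
time_s: 3.35
position: [0.5355, -0.0411, 0.0098]
tcp_rot: [1.0, 0.004, -0.003, -0.001]
ft_force: [0.2, 0.8, -0.3]
grip_width: 0.0171
```

```bash
python3 st.py
cat > look.py <<'E'
import sys
from plant import *
from h import *
n=sys.argv[1]
d=get_image("top");c=d["color"]
cv2.imwrite(f"pics/{n}.png",cv2.resize(c[150:330,230:430][:,:,::-1],None,fx=3.3,fy=3.3,interpolation=cv2.INTER_CUBIC));np.savez(n+".npz",**d)
s=get_image("side");cv2.imwrite(f"pics/{n}s.png",cv2.resize(s["color"][160:340,240:460][:,:,::-1],None,fx=3,fy=3,interpolation=cv2.INTER_CUBIC))
E
python3 look.py a1
```

```text
t 3.35 pos [535.5 -41.1   9.8] jawyaw 0.47 zax [-0.0062  0.0013 -1.    ] F [ 0.2   0.77 -0.31] open 17.1 j6 -0.22
```

View pics/a1.png

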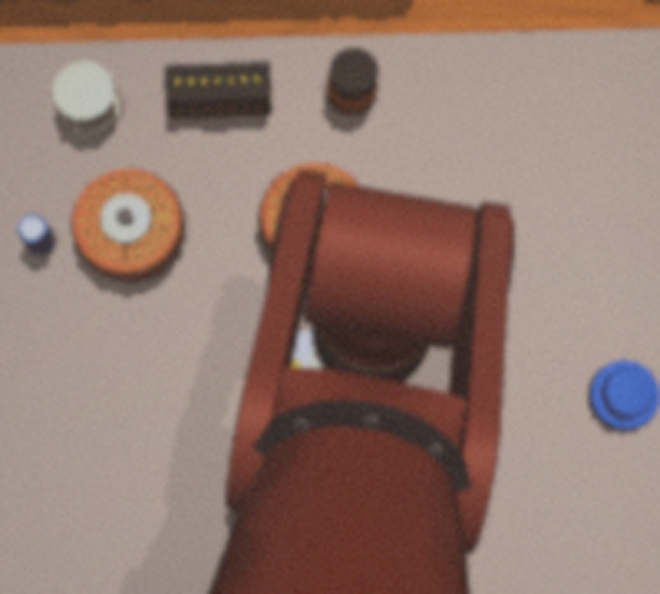

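View pics/a1s.png

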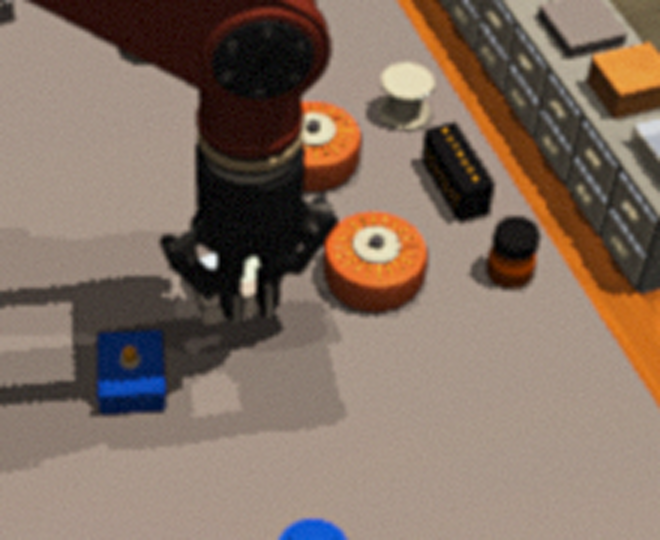

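>>> {"method": "servo_tool", "body": {"steps": [{"translation":[2,-6,-3],"angular":[0,0,0],"claw":0.6},{"translation":[0,-3,0],"angular":[0,0,0],"claw":0.6},{"translation":[0,-3,0],"angular":[0,0,0],"claw":0.6},{"translation":[0,-3,0],"angular":[0,0,0],"claw":0.6},{"translation":[0,-3,0],"angular":[0,0,0],"claw":0.6},{"translation":[0,-4,0],"angular":[0,0,0],"claw":0.6},{"translation":[0,-5,0],"angular":[0,0,0],"claw":0.6},{"translation":[0,-5,0],"angular":[0,0,0],"claw":0.6},{"translation":[0,-5,0],"angular":[0,0,0],"claw":0.6},{"translation":[0,-5,0],"angular":[0,0,0],"claw":0.6}]}}

```text
time_s: 4.7
position: [0.5401, 0.0007, 0.0154]
tcp_rot: [1.0, 0.003, -0.0, -0.0]
ft_force: [-0.1, 0.3, -0.0]
grip_width: 0.017
```

```bash
python3 st.py; python3 look.py a2
```

```text
t 4.7 pos [540.1   0.7  15.4] jawyaw 0.35 zax [-1.e-04  0.e+00 -1.e+00] F [-0.14  0.25 -0.05] open 17.0 j6 -0.13
```

View pics/a2s.png

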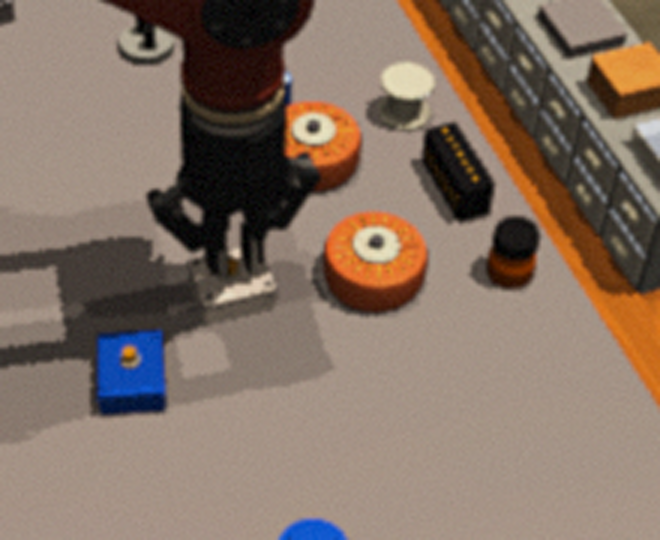

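Run:
```python
from plant import *
from h import *
d=get_image("side");np.savez("s2.npz",**d)
c=d["color"][215:275,285:345][:,:,::-1]
cv2.imwrite("pics/z2.png",cv2.resize(np.clip(c.astype(float)*1.6,0,255).astype(np.uint8),None,fx=10,fy=10,interpolation=cv2.INTER_CUBIC))
print(proj(d,[.540,.0007,.0154]),proj(d,[.538,.008,.028]))
W=cloud(d)*1000
for u,v in [(307,258),(312,258),(320,258),(328,255),(318,248),(312,244),(325,245),(318,262)]: print(u,v,W[v,u].round(0),d["color"][v,u])
```

```text
[317.21729355 256.82425312] [315.40973541 251.39348661]
307 258 [513.  -6.  29.] [96 86 74]
312 258 [524. -10.  30.] [126 116  98]
320 258 [541. -16.  30.] [209 190 167]
328 255 [562. -14.  30.] [182 165 147]
318 248 [543.   4.  43.] [66 47 18]
312 244 [526.  -6.  74.] [27 23 23]
325 245 [556. -10.  64.] [58 54 46]
318 262 [536. -18.  19.] [92 83 72]
```

View pics/z2.png

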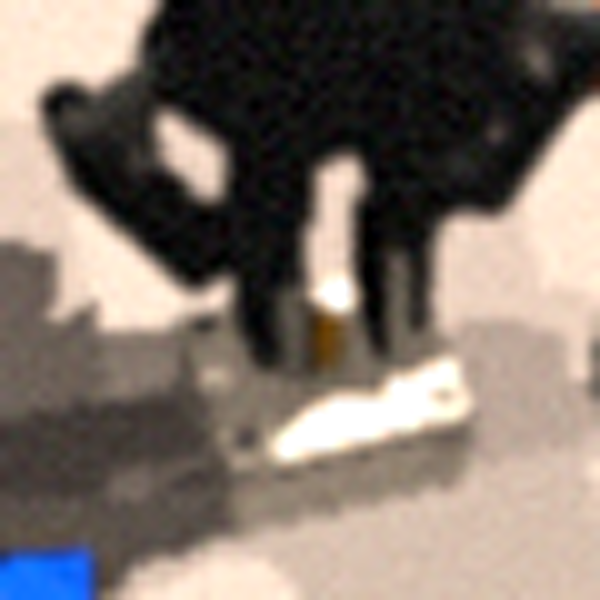

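The zoom shows the fingers stand higher than I assumed. Part-open tips sit well back from the TCP, so they have passed over the lid with about 0 N and now straddle the socket at crop (325,340). The module hasn't moved. I'll rise straight up and measure the tip offset.

>>> {"method": "servo_tool", "body": {"steps": [{"translation":[0,0,-20],"angular":[0,0,0],"claw":0.6},{"translation":[0,0,-30],"angular":[0,0,0],"claw":0.6},{"translation":[0,45,0],"angular":[0,0,0],"claw":0.6},{"translation":[0,0,0],"angular":[0,0,0],"claw":0.6}]}}

```text
time_s: 5.35
position: [0.5412, -0.0469, 0.0663]
tcp_rot: [1.0, 0.002, 0.001, 0.001]
ft_force: [-0.0, 0.6, 0.2]
grip_width: 0.0173
```

```bash
python3 st.py
python3 - <<'E'
from plant import *
from h import *
d=get_image("side");np.savez("s3.npz",**d);W=cloud(d)*1000
p=np.array(sense()["position"]);print(proj(d,p))
u0,v0=proj(d,p).round().astype(int)
c=d["color"][v0-35:v0+25,u0-30:u0+30][:,:,::-1]
cv2.imwrite("pics/z3.png",cv2.resize(np.clip(c.astype(float)*1.6,0,255).astype(np.uint8),None,fx=10,fy=10,interpolation=cv2.INTER_CUBIC))
for dv in range(-25,12,2): print(v0+dv,[ (W[v0+dv,u0+du].round(0).astype(int).tolist()) for du in(-10,-7,-4,0,4,7,10)])
E
```

```text
t 5.35 pos [541.2 -46.9  66.3] jawyaw 0.18 zax [ 0.002  -0.0012 -1.    ] F [-0.04  0.62  0.19] open 17.3 j6 -0.22
[323.79298092 257.44844005]
232 [[522, -35, 145], [523, -52, 162], [526, -62, 171], [586, 85, 1], [596, 82, 0], [552, -57, 158], [558, -61, 159]]
234 [[520, -42, 147], [521, -57, 162], [526, -62, 165], [584, 79, 0], [553, -37, 130], [553, -55, 149], [558, -60, 152]]
236 [[518, -47, 146], [521, -57, 156], [527, -61, 158], [581, 71, 2], [552, -38, 126], [554, -53, 140], [560, -56, 141]]
238 [[516, -51, 145], [521, -57, 149], [527, -60, 151], [578, 61, 6], [552, -40, 121], [555, -51, 131], [559, -59, 138]]
240 [[516, -53, 142], [521, -57, 143], [527, -60, 144], [577, 60, 0], [314, -696, 895], [553, -57, 132], [559, -58, 131]]
242 [[514, -57, 140], [521, -58, 139], [527, -58, 136], [567, 29, 29], [552, -39, 107], [552, -59, 128], [562, -52, 117]]
244 [[541, 29, 31], [523, -51, 124], [529, -54, 125], [565, 23, 28], [552, -39, 100], [553, -57, 120], [561, -53, 111]]
246 [[540, 25, 29], [522, -53, 120], [528, -57, 121], [563, 17, 29], [552, -41, 95], [552, -59, 114], [561, -54, 
[... 540 characters left out ...]
-17, 27], [582, 0, 3]]
258 [[528, -11, 29], [535, -14, 30], [541, -17, 30], [551, -17, 26], [561, -16, 22], [568, -17, 20], [581, -6, 3]]
260 [[527, -14, 26], [534, -17, 27], [541, -17, 24], [551, -16, 18], [560, -19, 19], [569, -16, 12], [577, -15, 7]]
262 [[526, -17, 22], [533, -18, 21], [541, -18, 17], [551, -17, 12], [561, -17, 9], [569, -17, 6], [576, -18, 3]]
264 [[527, -14, 11], [533, -17, 12], [542, -15, 6], [551, -18, 6], [561, -18, 1], [568, -19, 0], [574, -23, 2]]
266 [[526, -18, 9], [534, -17, 4], [540, -19, 4], [549, -22, 4], [559, -24, 2], [565, -27, 3], [572, -29, 3]]
268 [[526, -17, -1], [533, -20, 0], [539, -24, 2], [548, -25, 1], [556, -31, 4], [564, -32, 2], [570, -36, 4]]
```

View pics/z3.png

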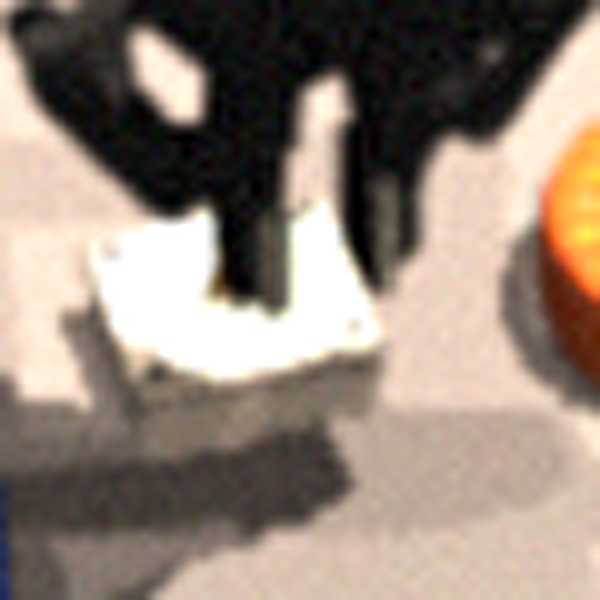

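>>> {"method": "servo_tool", "body": {"steps": [{"translation":[0,0,0],"angular":[0,0,0],"claw":1},{"translation":[0,0,0],"angular":[0,0,0],"claw":1},{"translation":[0,0,0],"angular":[0,0,0],"claw":1},{"translation":[0,0,0],"angular":[0,0,0],"claw":1}]}}

```text
time_s: 5.9
position: [0.5403, -0.0442, 0.0653]
tcp_rot: [1.0, 0.003, -0.0, -0.0]
ft_force: [0.8, -0.6, 0.2]
grip_width: 0.0
```

```bash
python3 st.py
python3 - <<'E'
from plant import *
from h import *
d=get_image("side");np.savez("s4.npz",**d);W=cloud(d)*1000
p=np.array(sense()["position"])
u0,v0=proj(d,p).round().astype(int)
c=d["color"][v0-35:v0+25,u0-30:u0+30][:,:,::-1]
cv2.imwrite("pics/z4.png",cv2.resize(np.clip(c.astype(float)*1.6,0,255).astype(np.uint8),None,fx=10,fy=10,interpolation=cv2.INTER_CUBIC))
for dv in range(-12,12,2): print(v0+dv,[ (W[v0+dv,u0+du].round(0).astype(int).tolist()) for du in(-6,-4,-2,0,2,4,6)])
for f in ("s3","s4"):
    W=cloud(dict(np.load(f+".npz")))*1000
    m=(abs(W[...,0]-540)<45)&(W[...,1]<-40)&(W[...,1]>-70)&(W[...,2]>45)
    z=np.sort(W[...,2][m]);print(f,z[:12].round(1),"xr",W[...,0][m&(W[...,2]<125)].min(),W[...,0][m&(W[...,2]<125)].max(), "yr",np.percentile(W[...,1][m&(W[...,2]<125)],[2,10,50]))
E
```

```text
t 5.9 pos [540.3 -44.2  65.3] jawyaw 0.38 zax [-2.e-04  1.e-04 -1.e+00] F [ 0.83 -0.64  0.16] open 0.0 j6 -0.22
245 [[528, -42, 108], [530, -51, 118], [535, -50, 114], [537, -55, 119], [542, -54, 117], [548, -53, 113], [554, -48, 106]]
247 [[545, 11, 38], [530, -51, 112], [534, -52, 111], [538, -53, 110], [542, -55, 111], [547, -54, 108], [553, -50, 101]]
249 [[544, 5, 38], [530, -50, 103], [534, -53, 106], [537, -56, 107], [542, -55, 105], [547, -53, 100], [581, 25, 2]]
251 [[543, 4, 32], [547, 2, 32], [553, 3, 29], [538, -54, 98], [542, -54, 97], [547, -56, 97], [580, 22, -2]]
253 [[542, 2, 27], [547, -1, 29], [551, -2, 28], [555, -4, 29], [560, -5, 29], [564, -8, 30], [568, -10, 30]]
255 [[540, -5, 28], [544, -7, 29], [549, -9, 30], [553, -10, 29], [557, -14, 32], [562, -13, 29], [565, -19, 34]]
257 [[538, -13, 31], [543, -12, 28], [547, -13, 28], [551, -17, 31], [556, -16, 27], [560, -20, 30], [566, -18, 26]]
259 [[535, -19, 32], [542, -14, 23], [546, -18, 27], [551, -17, 24], [556, -17, 21], [561, -17, 19], [566, -16, 16]]
261 [[536, -19, 24], [541, -17, 19], [546, -16, 16], [551, -18, 17], [556, -16, 13], [561, -18, 13], [565, -19, 13]]
263 [[535, -20, 18], [541, -16, 11], [546, -17, 10], [551, -18, 9], [556, -17, 6], [561, -17, 5], [566, -18, 4]]
265 [[536, -16, 6], [541, -17, 4], [546, -17, 3], [551, -17, 1], [556, -18, 0], [560, -21, 2], [565, -21, 0]]
267 [[535, -19, 2], [540, -20, 1], [544, -22, 1], [549, -24, 3], [553, -26, 4], [558, -27, 2], [563, -27, 1]]
s3 [92.1 93.7 94.4 94.6 94.9 95.3 96.2 96.4 97.1 97.6 97.8 97.8] xr 520.5814424525191 564.0494259472031 yr [-58.60436863 -57.67370374 -54.04648552]
s4 [92.4 95.5 96.  96.2 96.4 97.  97.1 97.7 97.9 97.9 98.1 98.5] xr 528.3586373133285 556.3255627824159 yr [-55.91202423 -54.85468864 -52.09527921]
```

View pics/z4.png

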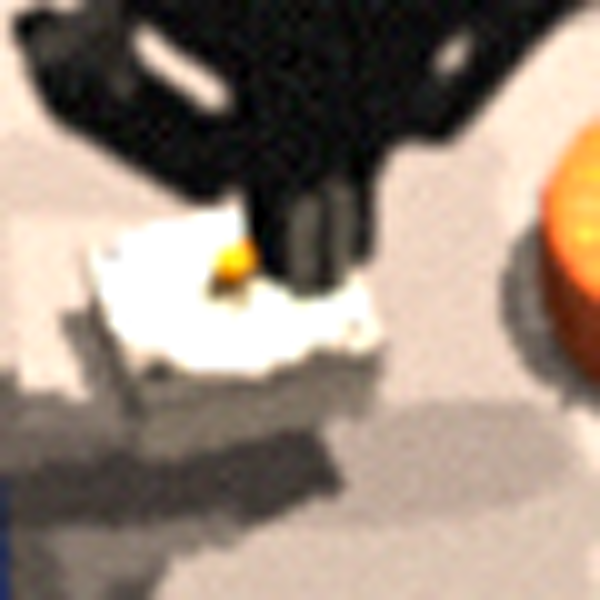

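The tips really sit about 26–28 mm above the reported TCP height, shut or part-open. The images show it, and so does the free pass over the 28 mm lid. X and y agree with the camera. I'll use tip z ≈ TCP z + 27 and come down in stages, watching the force.

>>> {"method": "servo_tool", "body": {"steps": [{"translation":[0,0,20],"angular":[0,0,0],"claw":0.6},{"translation":[-1,0,20],"angular":[0,0,0],"claw":0.6},{"translation":[0,0,15],"angular":[0,0,0],"claw":0.6},{"translation":[0,0,8],"angular":[0,0,0],"claw":0.6},{"translation":[0,0,4],"angular":[0,0,0],"claw":0.6},{"translation":[0,0,0],"angular":[0,0,0],"claw":0.6}]}}

```text
time_s: 6.7
position: [0.5396, -0.0447, -0.0015]
tcp_rot: [1.0, 0.003, 0.0, 0.0]
ft_force: [0.6, 0.2, -0.6]
grip_width: 0.0172
```

```bash
python3 st.py
cat > zs.py <<'E'
import sys
from plant import *
from h import *
n=sys.argv[1]
d=get_image("side");np.savez(n+".npz",**d);W=cloud(d)*1000
p=np.array(sense()["position"])*1000
u0,v0=proj(d,p/1000).round().astype(int)
c=d["color"][v0-45:v0+30,u0-50:u0+50][:,:,::-1]
cv2.imwrite(f"pics/{n}.png",cv2.resize(np.clip(c.astype(float)*1.6,0,255).astype(np.uint8),None,fx=8,fy=8,interpolation=cv2.INTER_CUBIC))
dark=d["color"].max(2)<75
m=(abs(W[...,0]-p[0])<26)&(abs(W[...,1]-p[1])<15)&(W[...,2]>6)&(W[...,2]<p[2]+80)&dark
print("crop origin",u0-50,v0-45,"finger low z",np.sort(W[...,2][m])[:10].round(0),"x",np.percentile(W[...,0][m],[1,99]).round(0),"y",np.percentile(W[...,1][m],[1,99]).round(0))
E
python3 zs.py s5
```

```text
t 6.7 pos [539.6 -44.7  -1.5] jawyaw 0.34 zax [ 2.e-04 -0.e+00 -1.e+00] F [ 0.6   0.25 -0.57] open 17.2 j6 -0.22
crop origin 273 230 finger low z [ 6. 23. 23. 25. 25. 27. 28. 28. 29. 29.] x [516. 564.] y [-58. -33.]
```

View pics/s5.png

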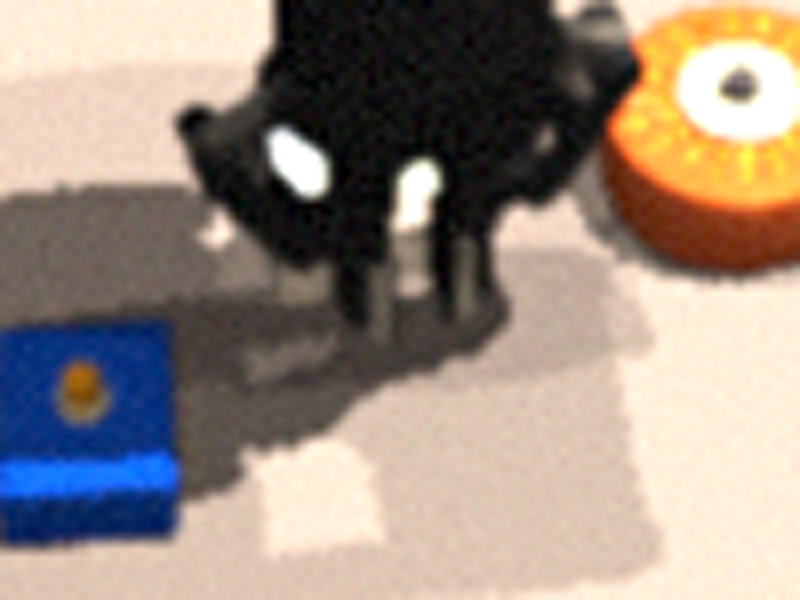

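>>> {"method": "servo_tool", "body": {"steps": [{"translation":[0,0,5],"angular":[0,0,0],"claw":0.6},{"translation":[0,0,3],"angular":[0,0,0],"claw":0.6},{"translation":[0,0,2],"angular":[0,0,0],"claw":0.6},{"translation":[0,0,0],"angular":[0,0,0],"claw":0.6}]}}

```text
time_s: 7.25
position: [0.5391, -0.0446, -0.0119]
tcp_rot: [1.0, 0.003, -0.0, -0.0]
ft_force: [0.2, 0.8, -0.4]
grip_width: 0.0173
```

```bash
python3 st.py; python3 zs.py s6
```

```text
t 7.25 pos [539.1 -44.6 -11.9] jawyaw 0.34 zax [-5.e-04  1.e-04 -1.e+00] F [ 0.2   0.84 -0.42] open 17.3 j6 -0.22
crop origin 273 233 finger low z [15. 15. 15. 16. 16. 16. 17. 18. 18. 19.] x [515. 562.] y [-57. -33.]
```

Tips are at about 14 mm with no contact force. Now the gentle sideways push.

>>> {"method": "servo_tool", "body": {"steps": [{"translation":[0,-8,0],"angular":[0,0,0],"claw":0.6},{"translation":[0,-3,0],"angular":[0,0,0],"claw":0.6},{"translation":[0,-3,0],"angular":[0,0,0],"claw":0.6},{"translation":[0,-3,0],"angular":[0,0,0],"claw":0.6},{"translation":[0,-3,0],"angular":[0,0,0],"claw":0.6},{"translation":[0,-4,0],"angular":[0,0,0],"claw":0.6},{"translation":[0,-4,0],"angular":[0,0,0],"claw":0.6},{"translation":[0,-4,0],"angular":[0,0,0],"claw":0.6}]}}

```text
time_s: 8.3
position: [0.5392, -0.0125, -0.0116]
tcp_rot: [1.0, 0.003, 0.0, 0.0]
ft_force: [0.0, -1.2, 1.2]
grip_width: 0.017
```

```bash
python3 st.py; python3 zs.py s7
```

```text
t 8.3 pos [539.2 -12.5 -11.6] jawyaw 0.34 zax [ 0.e+00 -2.e-04 -1.e+00] F [ 0.03 -1.21  1.19] open 17.0 j6 -0.16
crop origin 269 223 finger low z [ 6.  7.  7.  8.  8.  9. 11. 13. 13. 15.] x [514. 564.] y [-25.   2.]
```

View pics/s7.png

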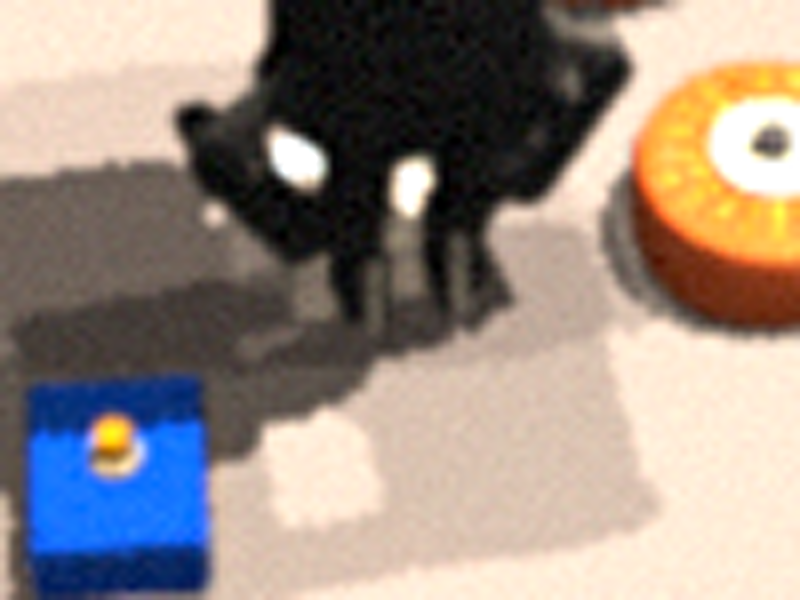

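>>> {"method": "servo_tool", "body": {"steps": [{"translation":[0,-4,0],"angular":[0,0,0],"claw":0.6},{"translation":[0,-4,0],"angular":[0,0,0],"claw":0.6},{"translation":[0,-4,0],"angular":[0,0,0],"claw":0.6},{"translation":[0,-4,0],"angular":[0,0,0],"claw":0.6},{"translation":[0,-4,0],"angular":[0,0,0],"claw":0.6},{"translation":[0,-4,0],"angular":[0,0,0],"claw":0.6},{"translation":[0,-4,0],"angular":[0,0,0],"claw":0.6},{"translation":[0,-3,0],"angular":[0,0,0],"claw":0.6},{"translation":[0,-2,0],"angular":[0,0,0],"claw":0.6},{"translation":[0,0,0],"angular":[0,0,0],"claw":0.6}]}}

```text
time_s: 9.6
position: [0.5389, 0.0208, -0.0117]
tcp_rot: [1.0, 0.003, -0.0, -0.0]
ft_force: [0.6, -1.0, 0.7]
grip_width: 0.0171
```

```bash
python3 st.py; python3 zs.py s8; python3 look.py a8
```

```text
t 9.6 pos [538.9  20.8 -11.7] jawyaw 0.34 zax [-1.e-04  5.e-04 -1.e+00] F [ 0.59 -1.01  0.65] open 17.1 j6 -0.1
crop origin 264 213 finger low z [ 6.  6.  7.  7.  7.  8.  8.  9. 10. 10.] x [514. 562.] y [ 7. 34.]
```

View pics/s8.png

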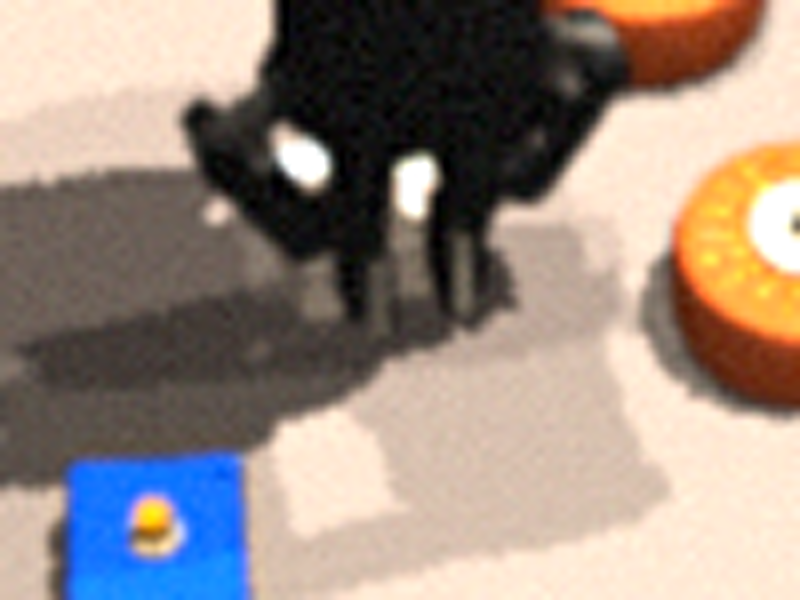

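View pics/a8.png

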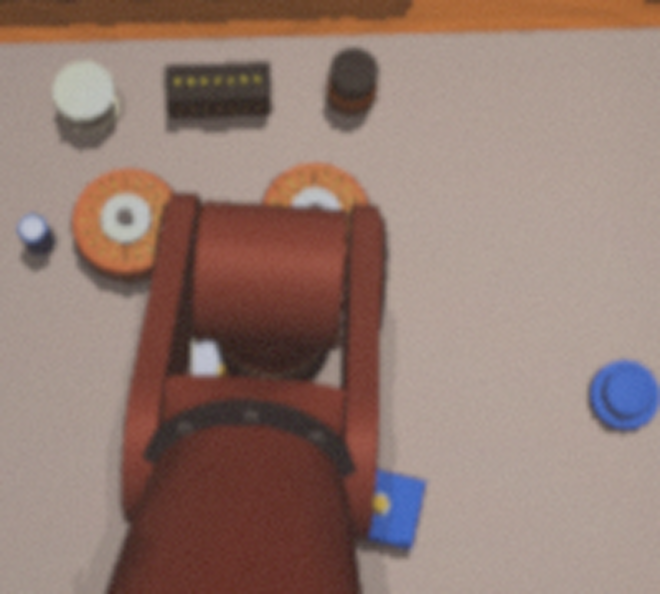

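>>> {"method": "servo_tool", "body": {"steps": [{"translation":[0,12,0],"angular":[0,0,0],"claw":0.6},{"translation":[0,20,-30],"angular":[0,0,0],"claw":1},{"translation":[0,40,-40],"angular":[0,0,0],"claw":1},{"translation":[0,50,0],"angular":[0,0,0],"claw":1},{"translation":[0,50,0],"angular":[0,0,0],"claw":1},{"translation":[0,0,0],"angular":[0,0,0],"claw":1}]}}

```text
time_s: 10.5
position: [0.5402, -0.1557, 0.059]
tcp_rot: [1.0, 0.0, 0.001, 0.001]
ft_force: [-0.2, -0.2, -0.1]
grip_width: 0.0001
```

```bash
python3 st.py
cat > mod.py <<'E'
import sys
from plant import *
from h import *
n,x,y=sys.argv[1],float(sys.argv[2]),float(sys.argv[3])
d=get_image("top");np.savez(n+".npz",**d);W=cloud(d)
c=d["color"];cv2.imwrite(f"pics/{n}.png",cv2.resize(c[150:330,210:430][:,:,::-1],None,fx=3.3,fy=3.3,interpolation=cv2.INTER_CUBIC))
sel=measure(d,W)["sel"];hsv=cv2.cvtColor(c,cv2.COLOR_RGB2HSV)
for r in(45,):
    f,e=fitrect(*sel(.028,(x,y),r,.019,.045,),60,50,[x,y,(-.15,0,.15)]);print("mod",f[:2].round(1),"deg",np.degrees(f[2]).round(2),"res",e.round(3))
S=np.array([651.54,58.78]);a=np.radians(.35);q=f[:2]-S
print("station frame",(q@[np.cos(a),np.sin(a)]).round(1),(q@[-np.sin(a),np.cos(a)]).round(1))
sub=W.reshape(-1,3)*1000;m=(np.hypot(sub[:,0]-f[0],sub[:,1]-f[1])<42)&(sub[:,2]>20)&(sub[:,2]<33)
print(cv2.minAreaRect(sub[m][:,:2].astype(np.float32)),sub[m][:,2].mean())
E
python3 mod.py m1 538 58
```

```text
t 10.5 pos [ 540.2 -155.7   59. ] jawyaw 0.05 zax [ 0.0015 -0.0013 -1.    ] F [-0.19 -0.19 -0.13] open 0.1 j6 -0.41
mod [537.   57.2] deg 0.38 res 0.03
station frame -114.5 -0.9
((538.1871948242188, 57.10566329956055), (48.425777435302734, 61.13874816894531), 89.35042572021484) 27.915057263495143
```

View pics/m1.png

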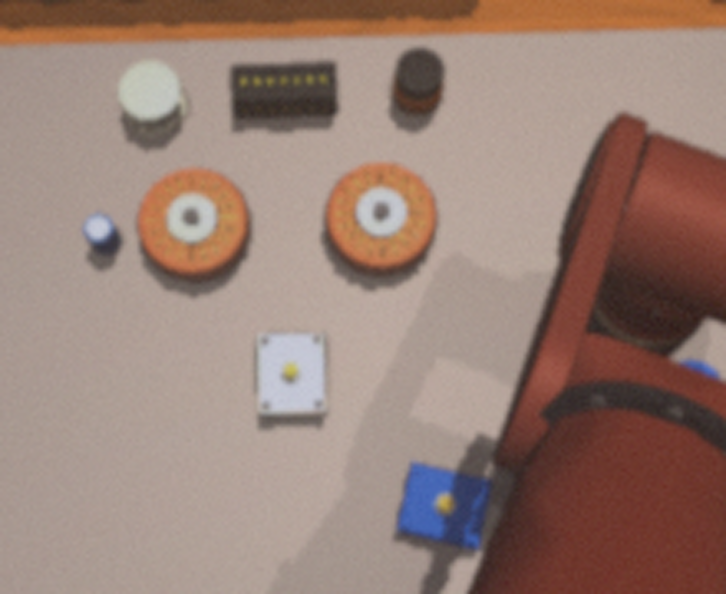

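Camera pixels: the module centre is at crop (291,371). It is 0.9 mm off the gap line and square to within 0.1°. Now I'll go round behind it with the fingers shut and push forward.

>>> {"method": "servo_tool", "body": {"steps": [{"translation":[-18,-54,0],"angular":[0,0,0],"claw":1},{"translation":[-18,-54,0],"angular":[0,0,0],"claw":1},{"translation":[-18,-54,0],"angular":[0,0,0],"claw":1},{"translation":[-18,-52,0],"angular":[0,0,0],"claw":1},{"translation":[0,0,30],"angular":[0,0,0],"claw":1},{"translation":[0,0,25],"angular":[0,0,0],"claw":1},{"translation":[0,0,10],"angular":[0,0,0],"claw":1},{"translation":[0,0,5],"angular":[0,0,0],"claw":1},{"translation":[0,0,0],"angular":[0,0,0],"claw":1}]}}

```text
time_s: 11.68
position: [0.467, 0.062, -0.0113]
tcp_rot: [1.0, 0.003, 0.0, -0.0]
ft_force: [-0.1, -0.0, -0.1]
grip_width: -0.0003
```

```bash
python3 st.py; python3 zs.py s9
```

```text
t 11.68 pos [467.   62.  -11.3] jawyaw 0.34 zax [ 4.e-04  1.e-04 -1.e+00] F [-0.11 -0.02 -0.08] open -0.3 j6 -0.02
crop origin 232 208 finger low z [ 6.  7.  8. 17. 18. 18. 19. 19. 19. 20.] x [443. 492.] y [48. 72.]
```

View pics/s9.png

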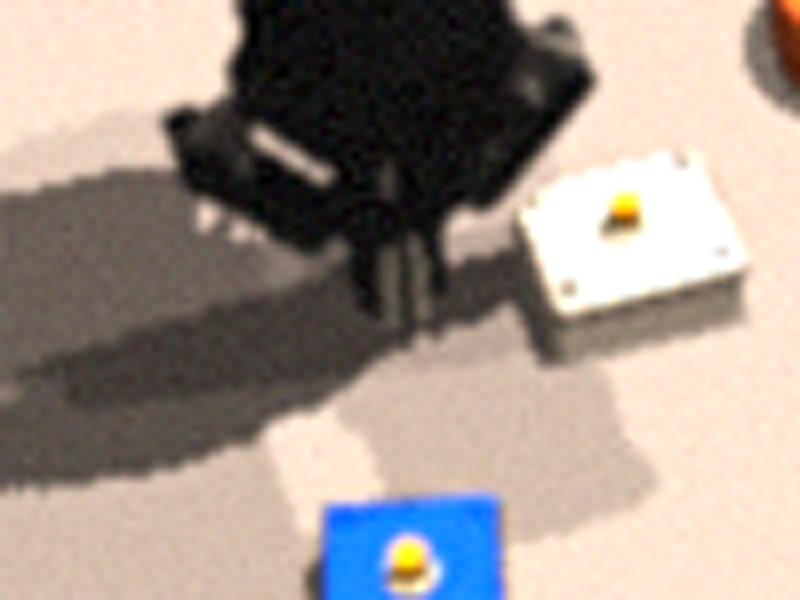

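>>> {"method": "servo_tool", "body": {"steps": [{"translation":[10,4,0],"angular":[0,0,0],"claw":1},{"translation":[5,0,0],"angular":[0,0,0],"claw":1},{"translation":[3,0,0],"angular":[0,0,0],"claw":1},{"translation":[3,0,0],"angular":[0,0,0],"claw":1},{"translation":[3,0,0],"angular":[0,0,0],"claw":1},{"translation":[3,0,0],"angular":[0,0,0],"claw":1},{"translation":[4,0,0],"angular":[0,0,0],"claw":1},{"translation":[5,0,0],"angular":[0,0,0],"claw":1},{"translation":[5,0,0],"angular":[0,0,0],"claw":1},{"translation":[5,0,0],"angular":[0,0,0],"claw":1},{"translation":[5,0,0],"angular":[0,0,0],"claw":1}]}}

```text
time_s: 13.1
position: [0.5181, 0.0582, -0.0117]
tcp_rot: [1.0, 0.003, -0.0, -0.0]
ft_force: [-1.2, -0.0, -1.1]
grip_width: 0.0001
```

```bash
python3 st.py; python3 zs.py s10
```

```text
t 13.1 pos [518.1  58.2 -11.7] jawyaw 0.34 zax [-1.e-04  0.e+00 -1.e+00] F [-1.19 -0.01 -1.09] open 0.1 j6 -0.03
crop origin 252 204 finger low z [ 6.  8. 13. 14. 14. 16. 16. 17. 17. 17.] x [494. 543.] y [45. 69.]
```

View pics/s10.png

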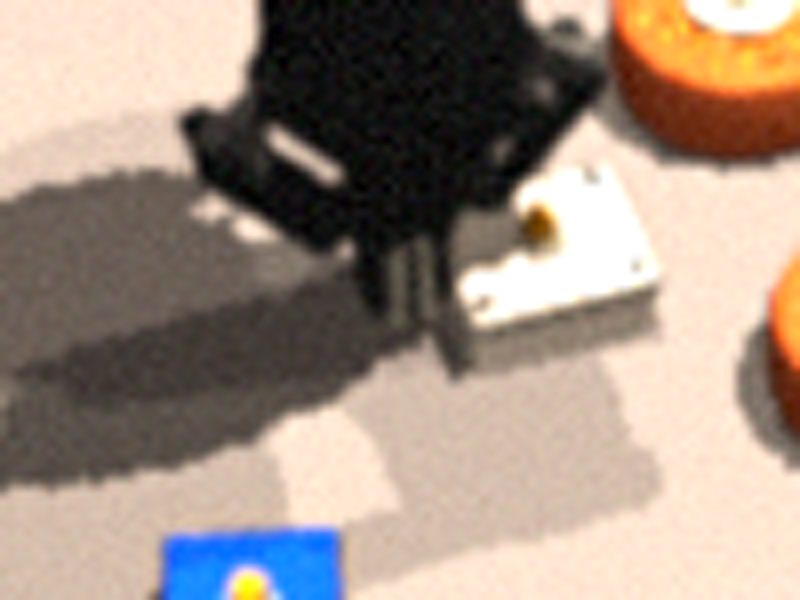

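>>> {"method": "servo_tool", "body": {"steps": [{"translation":[5,0,0],"angular":[0,0,0],"claw":1},{"translation":[5,0,0],"angular":[0,0,0],"claw":1},{"translation":[5,0,0],"angular":[0,0,0],"claw":1},{"translation":[5,0,0],"angular":[0,0,0],"claw":1},{"translation":[5,0,0],"angular":[0,0,0],"claw":1},{"translation":[5,0,0],"angular":[0,0,0],"claw":1},{"translation":[5,0,0],"angular":[0,0,0],"claw":1},{"translation":[5,0,0],"angular":[0,0,0],"claw":1},{"translation":[5,0,0],"angular":[0,0,0],"claw":1}]}}

```text
time_s: 14.28
position: [0.5631, 0.0585, -0.0116]
tcp_rot: [1.0, 0.003, -0.0, 0.0]
ft_force: [-1.2, 1.1, -0.6]
grip_width: -0.0001
```

```bash
python3 st.py; python3 zs.py s11;python3 look.py a11
python3 - <<'E'
from h import *
# side-camera fit of right long edge of lid: points on lid
d=dict(np.load("s11.npz"));W=cloud(d)*1000
m=(W[...,2]>22)&(W[...,2]<34)&(W[...,0]>540)&(W[...,0]<660)&(W[...,1]>20)&(W[...,1]<95)&(cv2.cvtColor(d["color"],cv2.COLOR_RGB2HSV)[...,1]<70)
m[:, :]&=True
p=W[m];print(len(p),np.percentile(p,[1,99],axis=0).round(1))
for x in range(545,650,8):
    q=p[abs(p[:,0]-x)<4]
    if len(q)>3: print(x,len(q),q[:,1].min().round(1),q[:,1].max().round(1))
E
```

```text
t 14.28 pos [563.1  58.5 -11.6] jawyaw 0.35 zax [-0. -0. -1.] F [-1.21  1.11 -0.57] open -0.1 j6 -0.03
crop origin 269 200 finger low z [ 6.  7.  7. 12. 12. 12. 14. 15. 16. 16.] x [541. 588.] y [45. 67.]
360 [[552.9  31.   22.8]
 [637.3  80.5  33. ]]
553 8 50.0 62.3
561 10 46.7 53.8
569 11 47.7 51.3
577 17 32.3 55.0
585 44 31.3 69.8
593 41 31.5 74.5
601 46 31.5 77.3
609 30 30.7 77.1
617 47 30.7 81.4
625 51 30.8 80.1
633 49 31.0 81.5
641 6 37.1 64.9
```

View pics/s11.png

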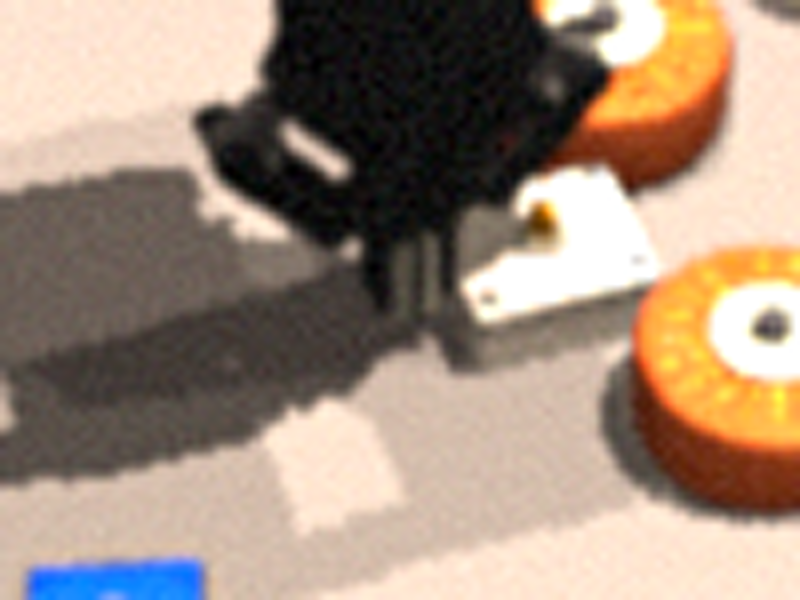

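View pics/a11.png

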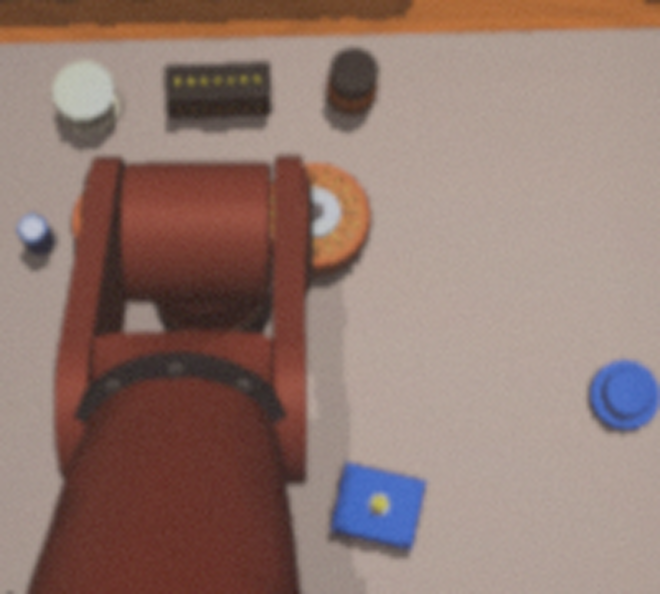

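The module is square and centred as it enters the gap: lid y is 31–81 and both sides are parallel. Continuing.

>>> {"method": "servo_tool", "body": {"steps": [{"translation":[5,0,0],"angular":[0,0,0],"claw":1},{"translation":[5,0,0],"angular":[0,0,0],"claw":1},{"translation":[5,0,0],"angular":[0,0,0],"claw":1},{"translation":[5,0,0],"angular":[0,0,0],"claw":1},{"translation":[5,0,0],"angular":[0,0,0],"claw":1},{"translation":[5,0,0],"angular":[0,0,0],"claw":1}]}}

```text
time_s: 15.18
position: [0.5931, 0.0587, -0.0116]
tcp_rot: [1.0, 0.003, -0.0, -0.0]
ft_force: [-1.9, 0.8, 0.6]
grip_width: 0.0003
```

>>> {"method": "servo_tool", "body": {"steps": [{"translation":[5,0,0],"angular":[0,0,0],"claw":1},{"translation":[5,0,0],"angular":[0,0,0],"claw":1},{"translation":[5,0,0],"angular":[0,0,0],"claw":1},{"translation":[5,0,0],"angular":[0,0,0],"claw":1},{"translation":[5,0,0],"angular":[0,0,0],"claw":1}]}}

```text
time_s: 15.8
position: [0.6181, 0.0588, -0.0116]
tcp_rot: [1.0, 0.003, -0.0, 0.0]
ft_force: [-1.2, 0.3, 0.3]
grip_width: -0.0001
```

```bash
python3 st.py; python3 zs.py s12
```

```text
t 15.8 pos [618.1  58.8 -11.6] jawyaw 0.35 zax [-0. -0. -1.] F [-1.17  0.27  0.28] open -0.1 j6 -0.02
crop origin 290 194 finger low z [ 6.  6.  6.  7.  8.  9. 10. 14. 14. 16.] x [597. 643.] y [46. 67.]
```

View pics/s12.png

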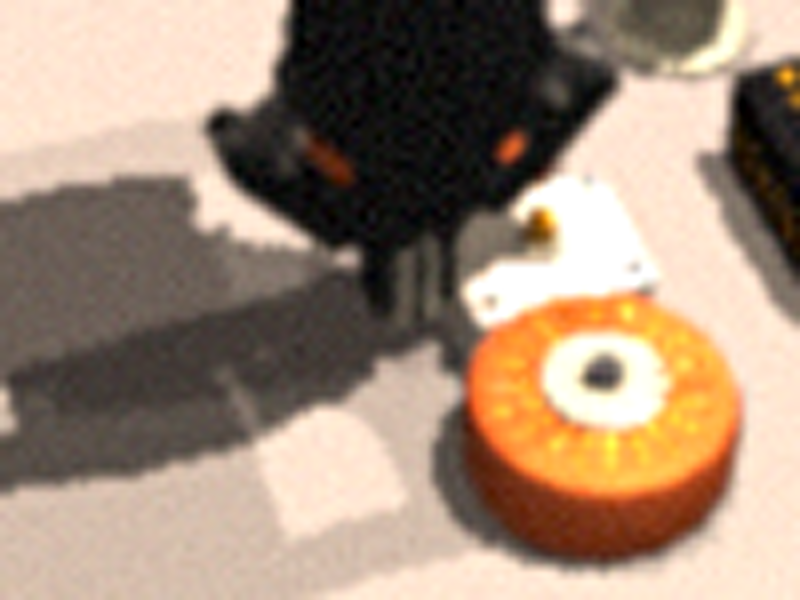

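>>> {"method": "servo_tool", "body": {"steps": [{"translation":[5,0,0],"angular":[0,0,0],"claw":1},{"translation":[5,0,0],"angular":[0,0,0],"claw":1},{"translation":[5,0,0],"angular":[0,0,0],"claw":1},{"translation":[5,0,0],"angular":[0,0,0],"claw":1},{"translation":[5,0,0],"angular":[0,0,0],"claw":1},{"translation":[5,0,0],"angular":[0,0,0],"claw":1},{"translation":[5,0,0],"angular":[0,0,0],"claw":1},{"translation":[4,0,0],"angular":[0,0,0],"claw":1},{"translation":[2,0,0],"angular":[0,0,0],"claw":1}]}}

```text
time_s: 16.98
position: [0.659, 0.0591, -0.0116]
tcp_rot: [1.0, 0.003, 0.0, 0.0]
ft_force: [-1.8, 0.5, 0.9]
grip_width: -0.0
```

```bash
python3 st.py; python3 zs.py s13
```

```text
t 16.98 pos [659.   59.1 -11.6] jawyaw 0.34 zax [ 0. -0. -1.] F [-1.77  0.55  0.86] open -0.0 j6 -0.02
crop origin 304 190 finger low z [ 6. 13. 13. 15. 15. 16. 18. 18. 19. 19.] x [635. 682.] y [45. 69.]
```

View pics/s13.png

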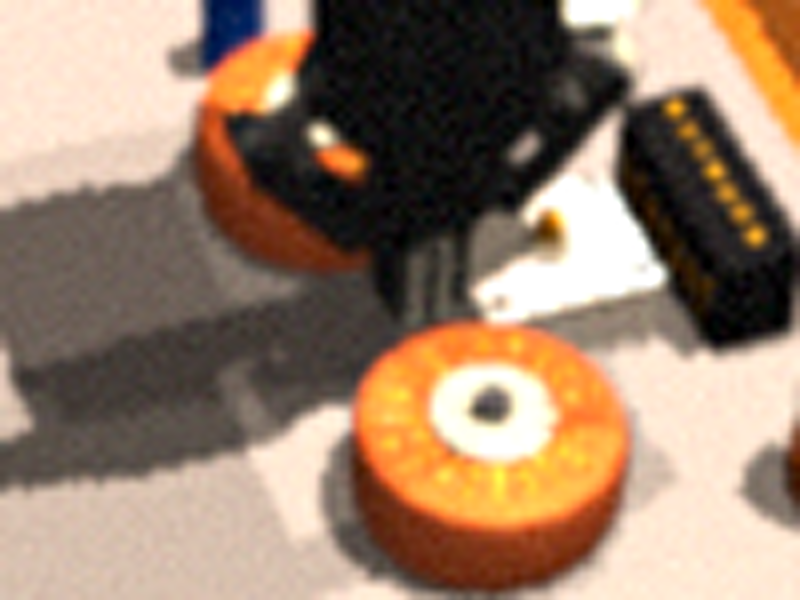

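>>> {"method": "servo_tool", "body": {"steps": [{"translation":[2,0,0],"angular":[0,0,0],"claw":1},{"translation":[2,0,0],"angular":[0,0,0],"claw":1},{"translation":[1,0,0],"angular":[0,0,0],"claw":1},{"translation":[1,0,0],"angular":[0,0,0],"claw":1}]}}

```text
time_s: 17.52
position: [0.6647, 0.0591, -0.0116]
tcp_rot: [1.0, 0.003, -0.0, -0.0]
ft_force: [-1.9, 0.5, 1.1]
grip_width: -0.0002
```

>>> {"method": "servo_tool", "body": {"steps": [{"translation":[1,0,0],"angular":[0,0,0],"claw":1},{"translation":[0.5,0,0],"angular":[0,0,0],"claw":1}]}}

```text
time_s: 17.77
position: [0.6663, 0.0592, -0.0116]
tcp_rot: [1.0, 0.003, 0.0, -0.0]
ft_force: [-1.6, -0.9, 1.5]
grip_width: -0.0
```

>>> {"method": "servo_tool", "body": {"steps": [{"translation":[1,0,0],"angular":[0,0,0],"claw":1},{"translation":[0.5,0,0],"angular":[0,0,0],"claw":1}]}}

```text
time_s: 18.02
position: [0.6678, 0.0592, -0.0116]
tcp_rot: [1.0, 0.003, 0.0, -0.0]
ft_force: [-2.1, -0.4, 1.7]
grip_width: 0.0001
```

>>> {"method": "servo_tool", "body": {"steps": [{"translation":[0.5,0,0],"angular":[0,0,0],"claw":1},{"translation":[0.5,0,0],"angular":[0,0,0],"claw":1}]}}

```text
time_s: 18.27
position: [0.6688, 0.0592, -0.0116]
tcp_rot: [1.0, 0.003, -0.0, -0.0]
ft_force: [-1.8, 0.4, 0.4]
grip_width: -0.0002
```

```bash
python3 st.py; python3 zs.py s14
```

```text
t 18.27 pos [668.8  59.2 -11.6] jawyaw 0.35 zax [-0.  0. -1.] F [-1.75  0.37  0.37] open -0.2 j6 -0.02
crop origin 308 190 finger low z [ 7.  8.  8. 11. 12. 13. 15. 16. 16. 17.] x [646. 693.] y [45. 69.]
```

View pics/s14.png

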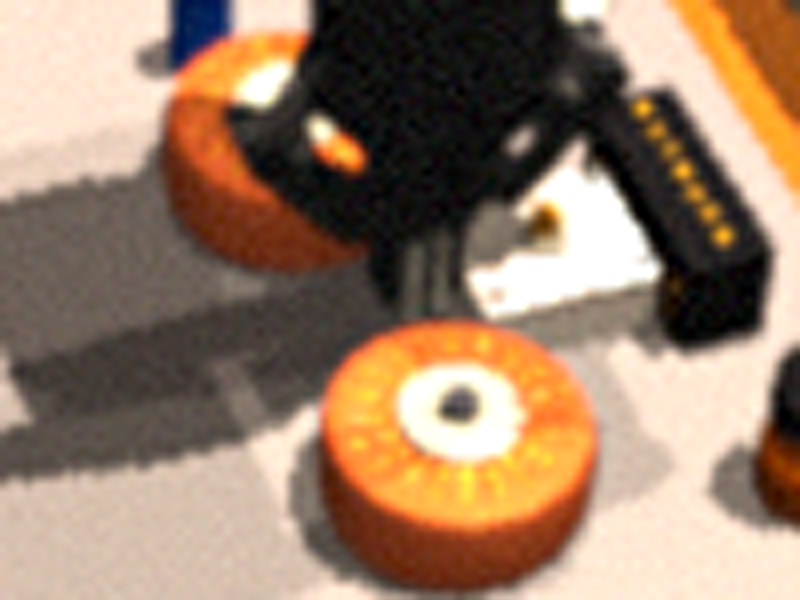

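>>> {"method": "servo_tool", "body": {"steps": [{"translation":[0.5,0,0],"angular":[0,0,0],"claw":1},{"translation":[0.5,0,0],"angular":[0,0,0],"claw":1}]}}

```text
time_s: 18.58
position: [0.6698, 0.0592, -0.0116]
tcp_rot: [1.0, 0.003, -0.0, 0.0]
ft_force: [-1.6, 0.3, 0.4]
grip_width: 0.0003
```

>>> {"method": "servo_tool", "body": {"steps": [{"translation":[0.5,0,0],"angular":[0,0,0],"claw":1},{"translation":[0,0,0],"angular":[0,0,0],"claw":1}]}}

```text
time_s: 18.82
position: [0.6703, 0.0591, -0.0116]
tcp_rot: [1.0, 0.003, 0.0, -0.0]
ft_force: [-1.2, 0.1, 0.6]
grip_width: -0.0002
```

>>> {"method": "servo_tool", "body": {"steps": [{"translation":[0.5,0,0],"angular":[0,0,0],"claw":1},{"translation":[0.5,0,0],"angular":[0,0,0],"claw":1}]}}

```text
time_s: 19.08
position: [0.6703, 0.0592, -0.0116]
tcp_rot: [1.0, 0.003, -0.001, 0.0]
ft_force: [-4.0, -0.1, 3.9]
grip_width: -0.0001
```

>>> {"method": "servo_tool", "body": {"steps": [{"translation":[0.5,0,0],"angular":[0,0,0],"claw":1},{"translation":[0,0,0],"angular":[0,0,0],"claw":1}]}}

```text
time_s: 19.32
position: [0.6703, 0.0591, -0.0116]
tcp_rot: [1.0, 0.003, -0.002, 0.0]
ft_force: [-5.7, -0.3, 4.5]
grip_width: -0.0001
```

```bash
python3 st.py; python3 zs.py s15
python3 - <<'E'
from h import *
d=dict(np.load("s15.npz"));W=cloud(d)*1000
g=cv2.cvtColor(d["color"],cv2.COLOR_RGB2HSV)
lid=(W[...,2]>20)&(W[...,2]<34)&(W[...,0]>680)&(W[...,0]<750)&(W[...,1]>20)&(W[...,1]<95)&(g[...,1]<70)&(g[...,2]>60)
p=W[lid];blk=W[(W[...,2]>36)&(W[...,2]<45)&(W[...,0]>725)&(W[...,0]<800)&(W[...,1]>10)&(W[...,1]<60)&(d["color"].max(2)<75)]
for y in range(36,60,6):
    q=p[abs(p[:,1]-y)<3];b=blk[abs(blk[:,1]-y)<3];print(y,len(q),q[:,0].max() if len(q) else None,len(b),np.percentile(b[:,0],[3,97]) if len(b) else None)
E
```

```text
t 19.32 pos [670.3  59.1 -11.6] jawyaw 0.35 zax [-3.4e-03 -1.0e-04 -1.0e+00] F [-5.74 -0.28  4.45] open -0.1 j6 -0.02
crop origin 308 189 finger low z [ 6.  7.  7.  9.  9. 12. 13. 15. 15. 17.] x [646. 695.] y [46. 67.]
36 77 745.222538608651 19 [746.24523646 772.65108618]
42 43 745.283345058793 15 [746.96376754 771.29421785]
48 40 744.3344309773332 13 [747.48742332 771.17351709]
54 44 746.2924492575797 19 [747.07553009 772.63735202]
```

View pics/s15.png

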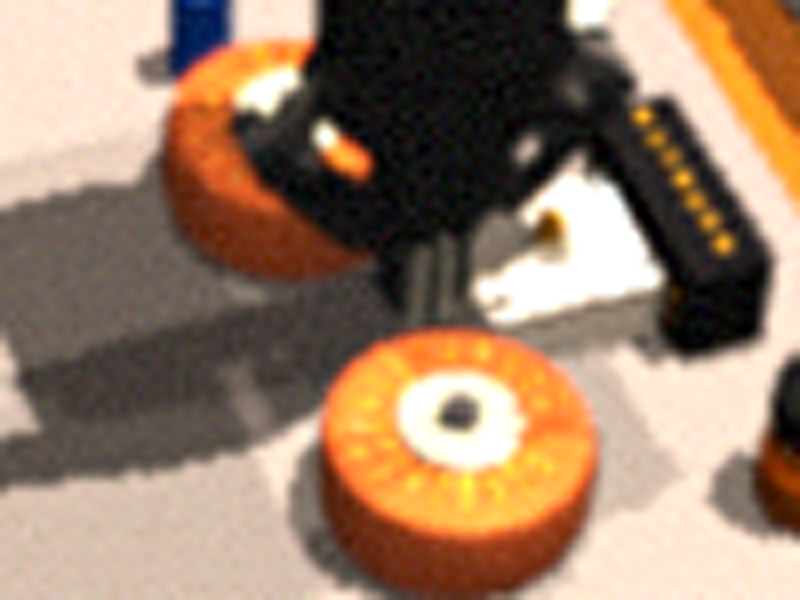

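The push stalled at x=670.3 with the force up to 5.7 N, so the module is seated. I'll back off, rise, and check from above.

>>> {"method": "servo_tool", "body": {"steps": [{"translation":[-4,0,0],"angular":[0,0,0],"claw":1},{"translation":[-10,0,0],"angular":[0,0,0],"claw":1},{"translation":[0,0,-20],"angular":[0,0,0],"claw":1},{"translation":[0,0,-40],"angular":[0,0,0],"claw":1},{"translation":[0,0,-40],"angular":[0,0,0],"claw":1},{"translation":[-22,55,0],"angular":[0,0,0],"claw":1},{"translation":[-22,55,0],"angular":[0,0,0],"claw":1},{"translation":[-22,55,0],"angular":[0,0,0],"claw":1},{"translation":[-22,55,0],"angular":[0,0,0],"claw":1},{"translation":[-22,55,0],"angular":[0,0,0],"claw":1},{"translation":[-22,55,0],"angular":[0,0,0],"claw":1},{"translation":[-22,55,0],"angular":[0,0,0],"claw":1}]}}

```text
time_s: 20.88
position: [0.5062, -0.3294, 0.0906]
tcp_rot: [1.0, 0.003, 0.002, 0.001]
ft_force: [0.1, -0.4, 0.2]
grip_width: -0.0003
```

```bash
python3 st.py; python3 mod.py m2 711 59; python3 zs.py s16
```

```text
t 20.88 pos [ 506.2 -329.4   90.6] jawyaw 0.34 zax [ 0.0032 -0.0025 -1.    ] F [ 0.11 -0.41  0.21] open -0.3 j6 -0.7
mod [717.1  58.1] deg -0.85 res 0.172
station frame 65.6 -1.1
((714.8228759765625, 59.70886993408203), (60.409149169921875, 63.27080535888672), 88.53226470947266) 27.81690704007458
crop origin 307 324 finger low z [13. 14. 14. 15. 15. 17. 17. 18. 18. 18.] x [480. 528.] y [-348. -320.]
```

View pics/m2.png

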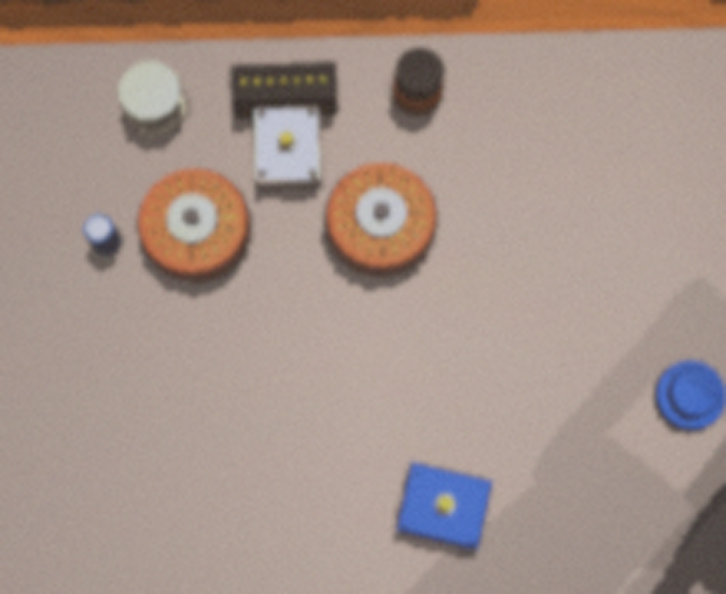

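View pics/s16.png

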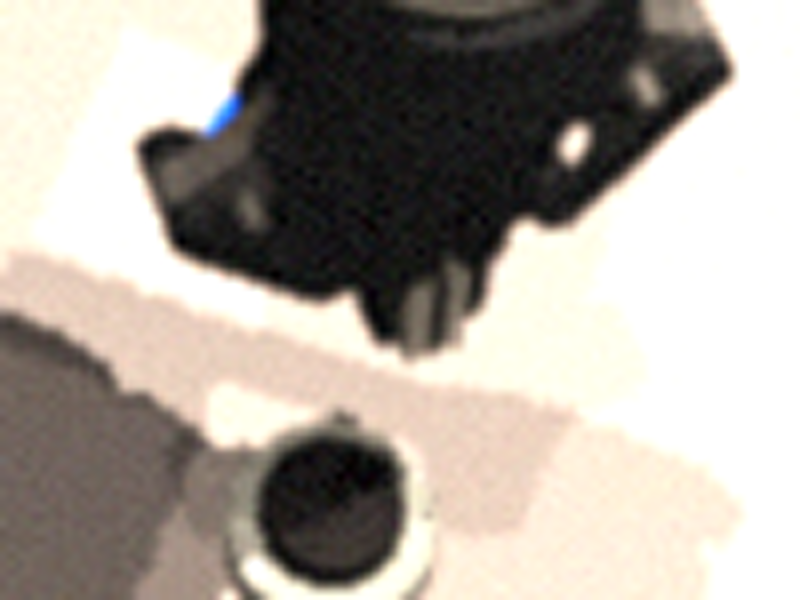

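Run:
```python
from h import *
d=dict(np.load("m2.npz"));W=cloud(d);sel=measure(d,W)["sel"];g=cv2.cvtColor(d["color"],cv2.COLOR_RGB2HSV).astype(int)
ex=(g[...,2]>150)&(g[...,1]<60)|((W[...,2]>.033)&(np.hypot(W[...,0]*1000-711,W[...,1]*1000-59)<9))
f,e=fitrect(*sel(.028,(711,59),41,.018,.045,ex),60,50,[711.,59.,(-.1,0,.1)]);a=np.radians(.35);q=f[:2]-[651.54,58.78]
print(f[:2],np.degrees(f[2]),e,"station",q@[np.cos(a),np.sin(a)],q@[-np.sin(a),np.cos(a)])
P=W[ex&(abs(W[...,0]*1000-711)<40)&(abs(W[...,1]*1000-59)<35)&(abs(W[...,2]-.028)<.006)]
A=np.c_[P[:,:2]-P[:,:2].mean(0),np.ones(len(P))];print("lid plane",np.linalg.lstsq(A,P[:,2],rcond=None)[0])
```

```text
[711.97306122  58.24756179] -0.6596569867251891 0.0907882453526799 station 60.428681210596004 -0.9015905451154973
lid plane [-0.00146497 -0.00065778  0.02804018]
```

>>> {"method": "servo_tool", "body": {"steps": [{"translation":[-8,0,20],"angular":[0,0,0],"claw":1},{"translation":[-8,0,30],"angular":[0,0,0],"claw":1},{"translation":[0,0,20],"angular":[0,0,0],"claw":1},{"translation":[0,0,14],"angular":[0,0,0],"claw":1},{"translation":[0,0,0],"angular":[0,0,0],"claw":1}]}}

```text
time_s: 21.6
position: [0.49, -0.3262, 0.0036]
tcp_rot: [1.0, 0.003, -0.001, -0.001]
ft_force: [0.0, -0.1, -0.0]
grip_width: 0.0003
```

```bash
python3 st.py; python3 zs.py s17
```

```text
t 21.6 pos [ 490.  -326.2    3.6] jawyaw 0.38 zax [-0.0012  0.0011 -1.    ] F [ 0.03 -0.11 -0.03] open 0.3 j6 -0.71
crop origin 296 344 finger low z [ 8.  8.  9.  9. 10. 11. 11. 11. 11. 11.] x [465. 514.] y [-341. -313.]
```

View pics/s17.png

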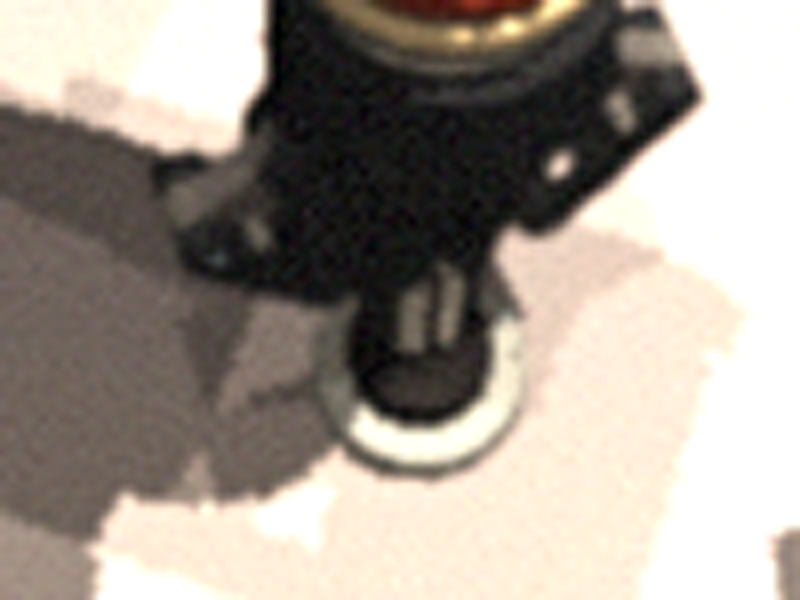

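The module is home: station (60.4, -0.9) mm, about 1° of yaw, flat. The shut fingers are over the black button, so I'll press down step by step.

>>> {"method": "servo_tool", "body": {"steps": [{"translation":[0,3,3],"angular":[0,0,0],"claw":1},{"translation":[0,0,2],"angular":[0,0,0],"claw":1},{"translation":[0,0,1],"angular":[0,0,0],"claw":1},{"translation":[0,0,0],"angular":[0,0,0],"claw":1}]}}

```text
time_s: 22.15
position: [0.49, -0.3299, -0.0016]
tcp_rot: [1.0, 0.003, -0.0, -0.0]
ft_force: [-0.7, 0.3, -0.1]
grip_width: -0.0001
```

>>> {"method": "servo_tool", "body": {"steps": [{"translation":[0,0,1],"angular":[0,0,0],"claw":1},{"translation":[0,0,1],"angular":[0,0,0],"claw":1},{"translation":[0,0,0],"angular":[0,0,0],"claw":1}]}}

```text
time_s: 22.52
position: [0.4902, -0.33, -0.0034]
tcp_rot: [1.0, 0.003, 0.0, 0.0]
ft_force: [-0.6, 0.8, 2.8]
grip_width: -0.0001
```

>>> {"method": "servo_tool", "body": {"steps": [{"translation":[0,0,1],"angular":[0,0,0],"claw":1},{"translation":[0,0,1],"angular":[0,0,0],"claw":1},{"translation":[0,0,0],"angular":[0,0,0],"claw":1}]}}

```text
time_s: 22.9
position: [0.4902, -0.33, -0.0055]
tcp_rot: [1.0, 0.003, 0.0, 0.0]
ft_force: [-1.5, -0.4, 3.3]
grip_width: 0.0003
```

>>> {"method": "servo_tool", "body": {"steps": [{"translation":[0,0,1],"angular":[0,0,0],"claw":1},{"translation":[0,0,0.5],"angular":[0,0,0],"claw":1},{"translation":[0,0,0],"angular":[0,0,0],"claw":1}]}}

```text
time_s: 23.28
position: [0.4902, -0.33, -0.007]
tcp_rot: [1.0, 0.003, 0.0, 0.0]
ft_force: [-1.2, 1.2, 4.3]
grip_width: 0.0002
```

>>> {"method": "servo_tool", "body": {"steps": [{"translation":[0,0,1],"angular":[0,0,0],"claw":1},{"translation":[0,0,0],"angular":[0,0,0],"claw":1}]}}

```text
time_s: 23.52
position: [0.4902, -0.33, -0.0078]
tcp_rot: [1.0, 0.003, 0.0, 0.0]
ft_force: [-1.3, 1.4, 6.0]
grip_width: 0.0003
```

>>> {"method": "servo_tool", "body": {"steps": [{"translation":[0,0,0.5],"angular":[0,0,0],"claw":1},{"translation":[0,0,0.5],"angular":[0,0,0],"claw":1},{"translation":[0,0,0],"angular":[0,0,0],"claw":1}]}}

```text
time_s: 23.9
position: [0.4902, -0.33, -0.0079]
tcp_rot: [1.0, 0.003, -0.0, -0.0]
ft_force: [-3.0, 2.5, 10.3]
grip_width: -0.0002
```

The button bottomed out: the tool stalled at -7.9 mm and the force passed 10 N. Now I'll release it and do the final check.

>>> {"method": "servo_tool", "body": {"steps": [{"translation":[0,0,-4],"angular":[0,0,0],"claw":1},{"translation":[0,0,-8],"angular":[0,0,0],"claw":1},{"translation":[0,0,-30],"angular":[0,0,0],"claw":1},{"translation":[0,0,-50],"angular":[0,0,0],"claw":1},{"translation":[-30,-40,-30],"angular":[0,0,0],"claw":1},{"translation":[-30,-50,0],"angular":[0,0,0],"claw":1},{"translation":[0,-50,0],"angular":[0,0,0],"claw":1},{"translation":[0,0,0],"angular":[0,0,0],"claw":1}]}}

```text
time_s: 24.9
position: [0.4278, -0.1871, 0.1119]
tcp_rot: [1.0, 0.005, -0.001, -0.001]
ft_force: [-0.0, -1.2, -0.7]
grip_width: 0.0001
```

```bash
python3 st.py
python3 - <<'E'
from plant import *
from h import *
for n in("top","side"):
    d=get_image(n);cv2.imwrite(f"pics/end_{n}.png",d["color"][:,:,::-1]);np.savez("e_"+n+".npz",**d)
    W=cloud(d)*1000;m=np.hypot(W[...,0]-490.5,W[...,1]+329.5)<11;print(n,"button z",m.sum(),np.median(W[...,2][m]))
    d0=dict(np.load(n+"0.npz"));W0=cloud(d0)*1000;m=np.hypot(W0[...,0]-490.5,W0[...,1]+329.5)<11;print("  before",np.median(W0[...,2][m]))
d=dict(np.load("e_top.npz"));W=cloud(d);sel=measure(d,W)["sel"];g=cv2.cvtColor(d["color"],cv2.COLOR_RGB2HSV).astype(int)
ex=(g[...,2]>150)&(g[...,1]<60)|((W[...,2]>.033)&(np.hypot(W[...,0]*1000-711,W[...,1]*1000-59)<9))
f,e=fitrect(*sel(.028,(711,59),41,.018,.045,ex),60,50,[711.,59.,(-.1,0,.1)]);print("mod",f[:2]-[651.54,58.78],np.degrees(f[2]),e)
E
```

```text
t 24.9 pos [ 427.8 -187.1  111.9] jawyaw 0.54 zax [-0.0016  0.0017 -1.    ] F [-0.   -1.18 -0.68] open 0.1 j6 -0.57
top button z 0 nan
  before 22.588178262545114
side button z 98 23.325579294570463
  before 23.13479589142686
mod [60.54095503 -0.38521955] 0.12619071961399703 0.1113229050788806
  return _methods._mean(a, axis=axis, dtype=dtype,
  ret = ret.dtype.type(ret / rcount)
```

View pics/end_top.png

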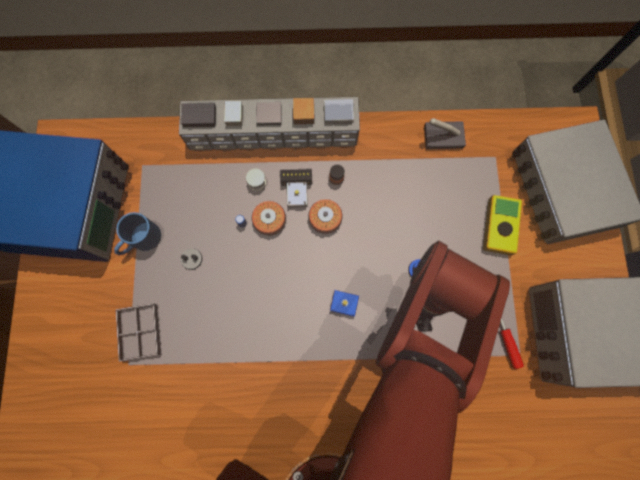

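View pics/end_side.png

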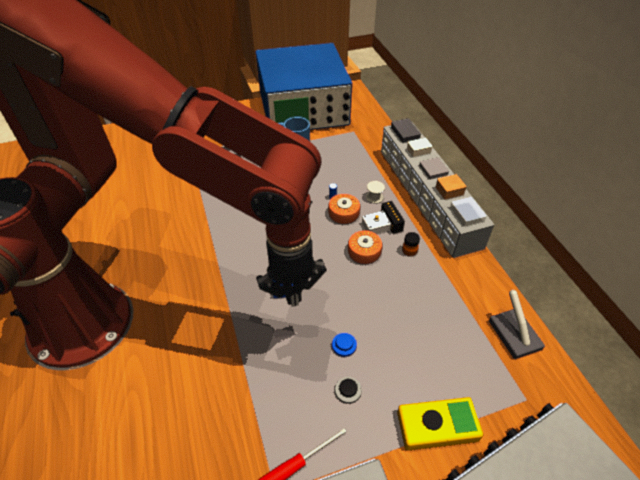

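The module at top (297,194) sits square against the block. The button at side (348,388) is back up, reading 23.3 mm now and 23.1 mm before the press. All bystanders look unmoved.

```bash
python3 -c "
from plant import *
print(hand_in())"
```

```text
the job is handed in; nothing more can be done
None
```

I pushed the module through the gap until it sat against the contact block, then pressed the button and let it come back up. The job was handed in at about 25 s of the 58 s allowed, and no verdict was reported.

**Push:** I slid the module sideways onto the gap line, then forward between the transformers with shut fingertips. The push stalled at the block, and the highest force I read was about 6 N (limit 38 N).

**Last checks:**
- **Module:** it measures (60.5, -0.4) mm in the station frame, where home is (60, 0), and about 0.2° off square. An earlier fit, before the button press, gave about 1°. That check also found the lid flat at 28 mm.
- **Button:** it was pressed to its stop, with the tool stalled and the force above 10 N. It is up again, reading 23.3 mm now against 23.1 mm before, from the side camera only because the arm hid it from the top camera.
- **Bystanders:** they look unmoved in the final pictures, which I judged by eye. The arm hid part of the screwdriver in the top view and part of the mug and tray in the side view.

**What disagreed:** the real fingertips sit about 26–28 mm above the reported tool height. Because of that, my first sideways pass went over the lid without moving the module; the force afterwards read about 0 N. I measured the offset with the side camera and corrected for it in everything after that.

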